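Dog the chest and wedge up its low front

ROBOT

A 6-joint arm with a two-finger parallel gripper is mounted at the origin on the work surface. World frame = base frame: x ahead of the robot, y to its left, z up, the work surface at z = 0. Lengths are in mm, angles in rad, forces in N, time in s.
With the tool pointing down it reaches from about 400 to 925 mm from the base axis. Payload 12.5 kg.
Tool frame: the origin (TCP) lies between the finger pads; the fingertips stand 11 mm ahead of it and the grasp point (between the pads) lies 8 mm behind it (env.tip_extent is the distance from the TCP to the fingertips, in mm); x points along the fingers, z is the direction in which the jaws open and shut, and the axes are right-handed (so a half turn about x gives the same grasp; the last joint's range is limited). The gripper opens to 95 mm and grips with 3 to 60 N. Pads are 20 mm wide; open, the fingers measure 119 mm over their backs; the gripper's body (75 mm by 180 mm) begins 59 mm behind the grasp point.
Start: joints at [1.11, 0.491, 1.559, -0, 1.092, -0.106], TCP at [217.111, 586.096, 225.661] pointing down, gripper open.
Joint ranges: [-3.1, 3.1], [-0.84, 2.19], [0.05, 2.79], [-1.13, 4.28], [0.06, 2.93], [-2.69, 2.69]. Speed limits (rad/s): [2.22, 2.22, 2.79, 3.14, 3.14, 3.14].

INTERFACE

Orientations are given as [roll, pitch, yaw] about the fixed x, y, z axes, in that order (R = Rz(yaw) Ry(pitch) Rx(roll)).
In Python, from cell import status, imaging, env gives the robot as it stands. The module is installed in compiled form; this text tells all that it offers.
- The arm moves only by the tool apply_moves, never from a script. Its argument "increments" is a list of rows, each a list of 5 numbers: the closure, from 0 (fully open) to 1 (shut), then the shift along the tool's x, y, z in mm, then the turn about the tool's x in degrees. A call has 1 to 10 rows; each row shifts and turns the commanded pose from where the row before left it, along the tool's axes as they then stand; what a row does not reach is not made up. A row lasts 1/10 s, in which the tool goes at most 50 mm and 8.59 degrees, less where a joint would pass 70% of its speed; a pose out of reach is approached as far as the arm can. A call with a gripper value outside its range is refused whole. The fingers move at their own pace and stop on an object; the grip force is fixed at half the most. Time passes only in rows, so rows that do not move let the fingers close. It gives the time, the measured TCP pose, the force and the opening at its end, in the units of the state.
- status.state(): the state, without advancing time (a new reading comes with each control period).
- imaging.read_camera(name): name is "scene" or "top" or "wrist"; returns a dict with "pixels" (420x560x3 uint8, red, green, blue), "fovy" (degrees; the focal length in pixels is half the picture's height over the tangent of half this angle, whatever the lens; pixels are square), "cx", "cy" (the principal point, pixels), "distortion" ([k1, k2, p1, p2, k3] as OpenCV has them; the pictures are not rectified), "R" (3x3) and "t" (3): a world point X has camera coordinates R X + t. Camera axes: x right, y down, z forward; pixel columns grow to the right and rows downward; lengths in mm; the calibration is good to about 2 mm. A picture is of the moment at which its call begins. There is no depth.
- env.job_done(): hands the job in, once; it reports no verdict.
The state is a dict: "t": time; "joints": joint angles; "qvel": joint speeds; "tau": joint torques, N m; "eef_pos": TCP position; "tcp_rot": TCP orientation; "ft_force": force on the tool from outside, world axes, zero at the start; "moment": the same for the moment, N m; "opening": opening from 0.0 (shut) to 1.0 (fully open).
Only numpy, scipy, OpenCV 4.12 (cv2) and the standard library are available. Lean on these libraries where they do the work, as an engineer would, in place of code of your own. Each camera call takes 0.05 s, during which the arm holds its last target. There are 200 camera calls.

TASK

Lift the loose steel bench dog out of its wooden holder and seat it fully down in the empty brass-ringed hole of the fixture board, behind the little drawer chest, and let go of it. Then take the orange levelling wedge, slide it nose first along the board squarely under the middle of the chest's front until both front feet are just clear of the board, about 3 mm, and finish there still gripping the wedge. Do not touch the chest with the robot, do not knock it about or lift it high, and leave everything else on the bench where it is.

Things in the scene. Friction and masses are not known exactly. Their poses are not given: they have to be found in the camera images.
- board: Fixed plywood fixture board, 400 x 220 x 30 mm (its own x, y, z), flat on the bench; origin at the centre of its underside, so its top is 30 mm above the origin. Its +x is the way the wedge is to be pushed. A fixed steel dog (shank 12 mm dia, 65 mm tall above the board with an 18 mm dia head) stands at x +165, y -50 mm.
- dog_hole (a point): Centre of the mouth of the empty hole, on the board's top face, at x +165, y +50, z +30 mm in the board's frame, axes as the board's; hole 13.5 mm dia, 22 mm deep (blind), ringed in brass.
- dog: Loose upright steel bench dog, 90 g: shank 12 mm dia, 65 mm long, with a bevelled tip, then a round dark head 18 mm dia, 22 mm tall (65 to 87 mm above the tip). Origin at the tip's centre, z up along the pin. Stands 25 mm deep in the holder; fully seated in the board its tip is 22 mm below the board's top.
- holder: Fixed dark wooden block, 70 x 70 x 40 mm, with one 14 mm hole, 25 mm deep, in the middle of its top, that holds the dog; origin at the centre of its underside.
- chest: Small loose two-drawer chest (0.5 to 0.9 kg), 150 x 190 x 86 mm, on the board; origin at its middle, at the soles' level. Its front (white drawers) faces -x; +x points to the dogs. Four rubber feet 16 mm dia, 12 mm tall, at x +-62, y +-76. On them a base panel 150 x 190 x 12 mm, its underside 12 mm above the soles; the body above spans x -70 to +45 mm, z 24 to 86.
- foot_left (a point): Centre of the sole of the chest's front left foot (x -62, y +76 mm in the chest's frame); its height above the board's top is the clearance.
- foot_right (a point): The same for the front right foot (x -62, y -76 mm).
- front_edge (a point): Middle of the lower front edge of the chest's base panel (x -75, y 0, z +12 mm in the chest's frame), which rides up the wedge. The chest starts 3 to 19 mm short of the dogs: pushed by the wedge it may slide back until the panel's rear edge (x +75) meets both dogs; then its front rises while the rear feet stay down.
- wedge: Loose orange wedge, 140 g, 32 mm wide (y), 160 mm long, flat underside. Tail: upright grip block 40 x 32 x 46 mm (x -20 to +20). From it the ramp runs to the nose in +x, its top falling evenly from 24 mm thick at x +20 to 4 mm at x +140 (12 mm thick 48 mm behind the nose; 6 mm of push raises the chest's front about 1 mm). Origin at the underside below the block's middle.
- wedge_nose (a point): Middle of the wedge's nose at its underside (x +140 mm in the wedge's frame).
- glue: Yellow glue bottle, 56 mm dia, 150 mm tall, origin under its centre. Leave alone.
- jar: Glass jar with a steel lid, 64 mm dia, 85 mm tall, origin under its centre. Leave alone.
- tape: Yellow and black tape measure, 65 x 36 x 62 mm, origin under its centre. Leave alone.
- offcut: Hardwood offcut, 90 x 50 x 22 mm, origin under its centre. Leave alone.
- mallet: Hammer lying on the bench, about 0.26 m long, origin near its middle. Leave alone.
- driver: Screwdriver lying on the bench, about 0.2 m long, origin near its middle. Leave alone.
Things that resemble listed ones, but are neither listed nor needed, are in the scene too. Of the things that look like the wedge, take the one that is farthest from the robot's base at the start.

How it is judged:
By the outcome, as a careful person would: the job done as asked, in the order asked, and still so for the second after the job is handed in, while the arm keeps its last pose, push and grip.
It also fails if it takes over 67 s, if anything falls off the work surface, if the arm or the gripper's body presses on something with over 40 N, if the wrist force passes 120 N, or if a joint passes its speed limit or range.

## Working session

There is one attempt and no reset: what is moved stays moved. The work goes in short steps, Python scripts to look and compute and a tool call to move; the robot and the scene stay as the last step left them, time stands still between calls to the robot, and variables do not carry over. Pictures are saved under pics/ and viewed, about 8 in all and at most 12, crops included, and the job is handed in when it is done.

Besides the shell and the picture viewer there is one more tool, called after "Call:" in YAML: its name, and indented under it one key for each argument. apply_moves: Moves the arm, as the interface text tells. Its arguments: {"type":"object","properties":{"increments":{"type":"array"}},"required":["increments"]}

```bash
mkdir -p pics; cat > h.py <<'E'
import numpy as np, cv2
from cell import status, imaging, env
def cam(n):
    c=imaging.read_camera(n); c['R']=np.array(c['R']);c['t']=np.array(c['t']).ravel()
    h=c['pixels'].shape[0]; f=h/2/np.tan(np.radians(c['fovy'])/2)
    c['K']=np.array([[f,0,c['cx']],[0,f,c['cy']],[0,0,1.]]); c['D']=np.array(c['distortion'],float); return c
def ray(c,uv):
    p=cv2.undistortPoints(np.array(uv,float).reshape(-1,1,2),c['K'],c['D']).reshape(-1,2)
    d=np.c_[p,np.ones(len(p))]@c['R']; o=-c['R'].T@c['t']; return o,d
def onz(c,uv,z):
    o,d=ray(c,uv); return o+d*((z-o[2])/d[:,2])[:,None]
def proj(c,X):
    r,_=cv2.Rodrigues(c['R']); return cv2.projectPoints(np.array(X,float).reshape(-1,1,3),r,c['t'],c['K'],c['D'])[0].reshape(-1,2)
def save(c,n,crop=None,s=1):
    im=c['pixels'][...,::-1]
    if crop: im=im[crop[1]:crop[3],crop[0]:crop[2]]
    cv2.imwrite('pics/'+n+'.png',cv2.resize(im,None,fx=s,fy=s,interpolation=cv2.INTER_CUBIC))
E
python3 - <<'E'
from h import *
for n in('top','scene'):
    c=cam(n); save(c,n+'0',s=1.4); print(n,-c['R'].T@c['t'],c['fovy'],c['D']); np.save('pics/'+n,c,allow_pickle=True)
s=status.state();print(s)
E
```

```text
top [ 407.62122086   37.55721968 1418.23080548] 55.30536934389426 [-0.11681222  0.          0.          0.          0.        ]
scene [1216.55715083 -473.0300974  1106.87129992] 48.55225767629629 [-0.15378853  0.          0.          0.          0.        ]
{'t': 0.1, 'joints': array([ 1.11038589e+00,  4.91449845e-01,  1.55937539e+00, -5.90337241e-05,
        1.09168489e+00, -1.05595910e-01]), 'qvel': array([ 0.00193618, -0.00129364, -0.00351399,  0.00040139,  0.00224762,
       -0.00061281]), 'tau': array([ 2.94759928e-03, -6.13628697e+01, -2.58605576e+01,  6.94456813e-02,
        4.70868743e-02, -3.93733455e-05]), 'eef_pos': array([217.03669272, 585.89637092, 225.15540943]), 'tcp_rot': array([ 3.09300678,  1.56987736, -1.9741695 ]), 'ft_force': array([ 5.47572505e-01, -7.08086573e-02, -2.65730414e-05]), 'moment': array([0.01161276, 0.03220596, 0.01329699]), 'opening': 0.999871703075933}
```

View pics/top0.png

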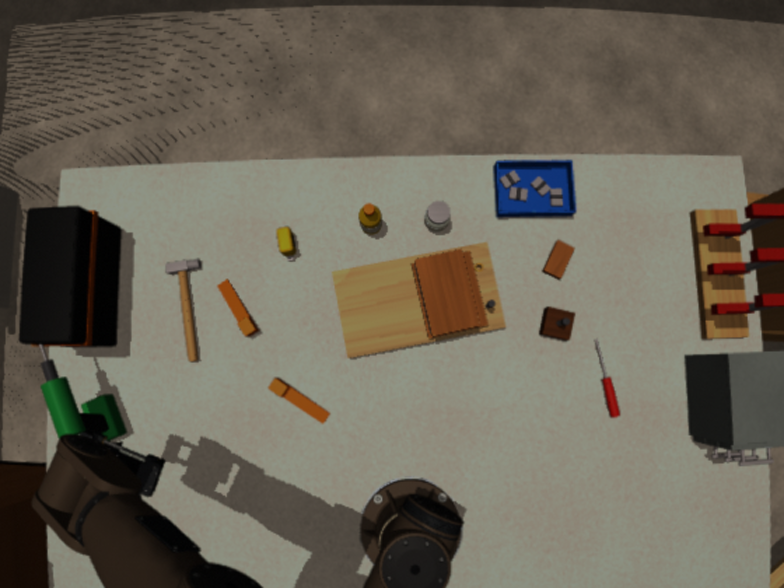

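View pics/scene0.png

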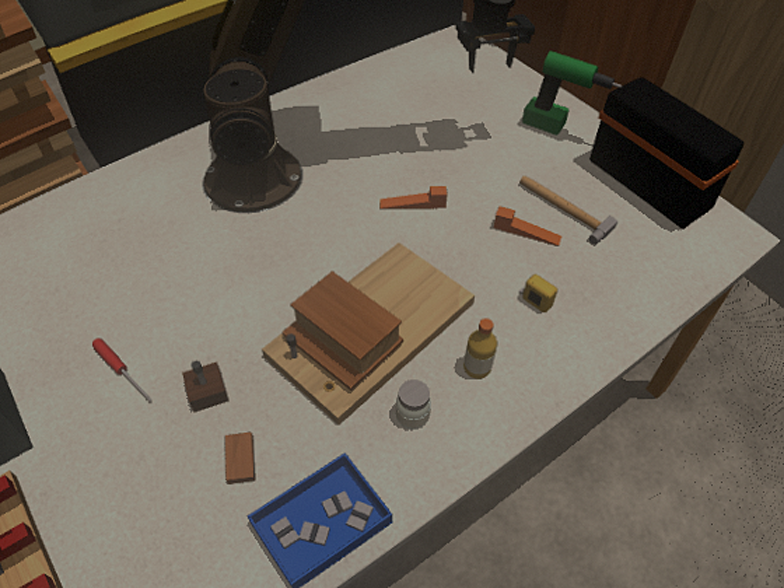

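Wedge look-alikes in the top view: A has its block at (249,328) and B at (278,386). A is farther from the base at about (413,530), so I choose A. Dog look-alikes: the fixed dog on the board at (490,305) and the loose dog in the holder at (560,322), and I want the loose one. The brass hole is at (479,266).

```bash
python3 - <<'E'
from h import *
c=np.load('pics/top.npy',allow_pickle=True).item(); s=np.load('pics/scene.npy',allow_pickle=True).item()
P=lambda a:np.array(a)/1.4
print('board corners(-x+y,+x+y,+x-y,-x-y)',onz(c,P([(333,270),(487,243),(505,328),(348,357)]),30).round(1))
print('hole',onz(c,P([(479,266)]),30).round(1),onz(s,P([(330,386)]),30).round(1))
hsv=cv2.cvtColor(c['pixels'],cv2.COLOR_RGB2HSV)
print('hsv wedge',hsv[219,170],'board',hsv[215,260],'bench',hsv[300,300])
m=cv2.inRange(hsv,(3,170,100),(14,255,255)); 
n,l,st,ce=cv2.connectedComponentsWithStats(m)
for i in range(1,n):
    if 80<st[i,4]<2000:
        pts=np.argwhere(l==i)[:,::-1].astype(np.float32); r=cv2.minAreaRect(pts); b=cv2.boxPoints(r)
        print(st[i],ce[i],r); print(onz(c,b,4).round(1))
# loose dog: triangulate head between views
def tri(a,b):
    o1,d1=ray(c,[a]);o2,d2=ray(s,[b]);d1=d1[0]/np.linalg.norm(d1);d2=d2[0]/np.linalg.norm(d2)
    t=np.linalg.lstsq(np.c_[d1,-d2],o2-o1,rcond=None)[0]; p,q=o1+t[0]*d1,o2+t[1]*d2; return (p+q)/2,np.linalg.norm(p-q)
print('dog top',tri(P((561,322)),P((197,364))))
print('holder',onz(c,P([(544,308),(575,311),(571,340),(541,335)]),40).round(1))
save(c,'crop0',(225,165,425,260),4); 
cv2.imwrite('pics/w.png',cv2.resize(c['pixels'][190:310,140:250,::-1],None,fx=5,fy=5,interpolation=cv2.INTER_CUBIC))
E
```

```text
board corners(-x+y,+x+y,+x-y,-x-y) [[ 643.8  178.    30. ]
 [ 705.6 -212.    30. ]
 [ 489.7 -248.    30. ]
 [ 425.9  142.4   30. ]]
hole [[ 646.9 -189.2   30. ]] [[ 647.3 -181.    30. ]]
hsv wedge [ 13 228 143] board [ 18 135 144] bench [ 23  35 144]
[389 173  20  25 282] [398.89007092 184.87234043] ((399.00006103515625, 185.00001525878906), (12.521980285644531, 22.360679626464844), 26.56505012512207)
[[ 640.4 -361.     4. ]
 [ 713.5 -402.3    4. ]
 [ 692.2 -442.6    4. ]
 [ 619.3 -400.9    4. ]]
[156 200  22  31 259] [166.23166023 214.63706564] ((166.4298095703125, 214.9527130126953), (31.37811279296875, 8.592076301574707), 60.524105072021484)
[[616.  481.7   4. ]
 [630.9 454.4   4. ]
 [531.  396.4   4. ]
 [516.3 423.4   4. ]]
[201 277  34  25 294] [218.26870748 288.77210884] ((217.8845977783203, 288.4230651855469), (35.22346115112305, 8.59785270690918), 33.690067291259766)
[[333.4 313.3   4. ]
 [358.2 296.4   4. ]
 [289.2 193.7   4. ]
 [264.7 210.6   4. ]]
dog top (array([ 496.81801787, -371.9832923 ,   92.21959405]), np.float64(1.9774003166433014))
holder [[ 536.6 -346.    40. ]
 [ 527.4 -424.3   40. ]
 [ 455.6 -410.1   40. ]
 [ 469.8 -335.1   40. ]]
```

View pics/crop0.png

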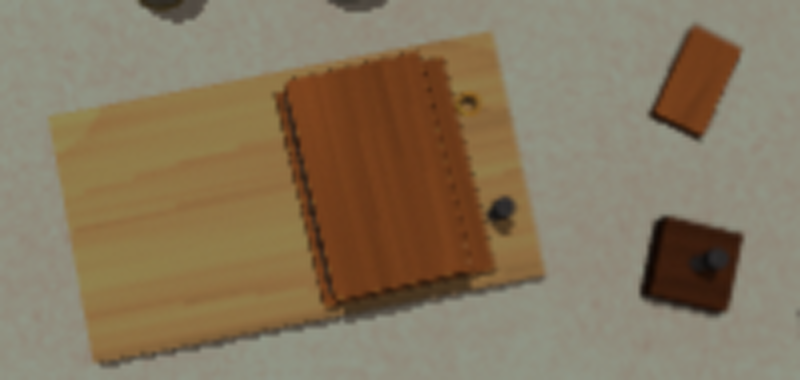

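The crop shows the board with the chest on it, the brass hole at (468,102), the fixed dog at (500,208) and the loose dog in its holder at (712,262). Wedge A stays my choice.

```bash
cat >> h.py <<'E'
from scipy.spatial.transform import Rotation as Ro
def tool(): 
    s=status.state(); return np.array(s['eef_pos']),Ro.from_euler('xyz',s['tcp_rot']).as_matrix(),s
def plan(X,jaw=None):
    "tool-frame shift to world X and turn to bring jaw axis (deg heading, mod 180)"
    p,R,s=tool(); h=np.degrees(np.arctan2(R[1,2],R[0,2])); a=None
    if jaw is not None: a=(jaw-h+90)%180-90
    print('t',round(s['t'],2),'pos',p.round(2),'jaw heading',h.round(2),'tilt',R[2].round(4),'shift',(R.T@(np.array(X)-p)).round(1),'world-yaw turn',a,'j',s['joints'].round(2))
E
python3 - <<'E'
from h import *
plan([520,100,225],9.3); plan([497,-372,225])
p,R,s=tool(); print(R.round(3))
E
```

```text
t 0.1 pos [217.04 585.9  225.16] jaw heading 69.67 tilt [-1.e+00  0.e+00 -9.e-04] shift [   0.5 -452.9 -350.4] world-yaw turn -60.372186759744 j [ 1.11  0.49  1.56 -0.    1.09 -0.11]
t 0.1 pos [217.04 585.9  225.16] jaw heading 69.67 tilt [-1.e+00  0.e+00 -9.e-04] shift [   0.9 -595.3 -801. ] world-yaw turn None j [ 1.11  0.49  1.56 -0.    1.09 -0.11]
[[-0.    -0.938  0.347]
 [-0.001  0.347  0.938]
 [-1.     0.    -0.001]]
```

View pics/w.png

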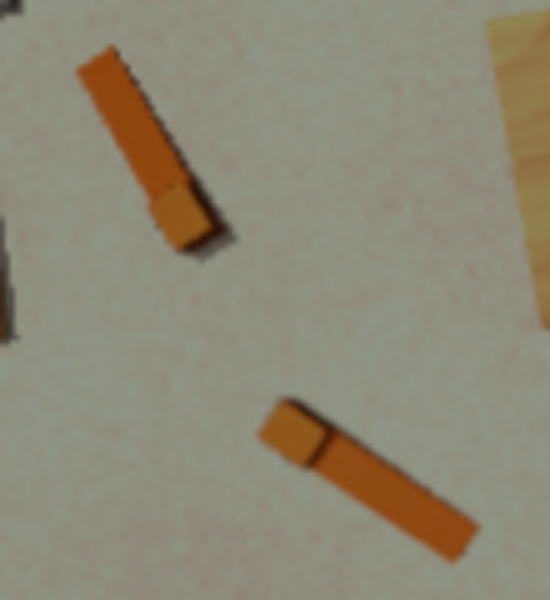

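Call:
apply_moves:
  increments:
    - [0, 0, -38, -29, 0]
    - [0, 0, -38, -29, 0]
    - [0, 0, -38, -29, 0]
    - [0, 0, -38, -29, 0]
    - [0, 0, -38, -29, 0]
    - [0, 0, -38, -29, 0]
    - [0, 0, -38, -29, 0]
    - [0, 0, -38, -29, 0]
    - [0, 0, -38, -29, 0]
    - [0, 0, -38, -29, 0]

```text
t: 1.1
eef_pos: [473.3, 180.3, 225.6]
tcp_rot: [1.465, 1.571, 2.681]
ft_force: [0.3, 1.2, -0.5]
opening: 1.003
```

Call:
apply_moves:
  increments:
    - [0, 0, 0, 0, 8.5]
    - [0, 0, 0, 0, 8.5]
    - [0, 0, 0, 0, 8.5]
    - [0, 0, 0, 0, 8.5]
    - [0, 0, 0, 0, 8.5]
    - [0, 0, 0, 0, 8.5]
    - [0, 0, 0, 0, 8.5]
    - [0, 0, 0, 0, 0]

```text
t: 1.9
eef_pos: [472.6, 182.1, 225.4]
tcp_rot: [3.059, 1.57, -3.049]
ft_force: [-0.3, -0.5, -0.2]
opening: 1.001
```

```bash
python3 - <<'E'
from h import *
plan([560,-330,225],9.3)
E
```

```text
t 1.9 pos [472.57 182.11 225.44] jaw heading 10.04 tilt [-1.e+00  0.e+00 -4.e-04] shift [ 4.000e-01 -5.195e+02 -3.200e+00] world-yaw turn -0.7438588636447037 j [0.24 0.32 1.84 0.   0.97 0.06]
```

Call:
apply_moves:
  increments:
    - [0, 0, -48, -6, 0.7]
    - [0, 0, -48, -6, 0]
    - [0, 0, -48, -6, 0]
    - [0, 0, -48, -6, 0]
    - [0, 0, -48, -6, 0]
    - [0, 0, -48, -6, 0]
    - [0, 0, -48, -6, 0]
    - [0, 0, -48, -6, 0]
    - [0, 0, -48, -6, 0]
    - [0, 0, -48, -6, 0]

```text
t: 2.9
eef_pos: [492.7, -303.2, 225.5]
tcp_rot: [1.81, 1.571, 1.98]
ft_force: [1.3, 0.4, -0.6]
opening: 1.0
```

Call:
apply_moves:
  increments:
    - [0, 0, -35, -6, 0]
    - [0, 0, 0, 0, 0]
    - [0, 0, 0, 0, 0]

```text
t: 3.2
eef_pos: [492.5, -337.0, 225.0]
tcp_rot: [2.104, 1.57, 2.272]
ft_force: [0.4, 0.4, -0.1]
opening: 1.001
```

```bash
python3 - <<'E'
from h import *
c=cam('wrist'); save(c,'wr1',s=1.4); np.save('pics/wr1',c,allow_pickle=True)
plan([497,-372,225],9.3); o=-c['R'].T@c['t'];print(o,c['R'].round(3),c['fovy'])
print('dog top proj',proj(c,[[497,-372,102],[497,-372,80],[497,-372,40]])*1.4)
E
```

```text
t 3.25 pos [ 492.68 -336.13  225.26] jaw heading 9.61 tilt [-1.e+00  1.e-03 -5.e-04] shift [  0.2 -36.1  -1.7] world-yaw turn -0.3104734744025279 j [-0.71  0.45  1.63  0.    1.06 -0.88]
[ 477.6871982  -253.78867808  383.43856058] [[ 0.986  0.166  0.   ]
 [ 0.159 -0.942  0.296]
 [ 0.049 -0.292 -0.955]] 66.0672012707473
dog top proj [[384.20682234 340.34114946]
 [384.26201884 328.30211108]
 [384.34600637 309.98091896]]
```

View pics/wr1.png

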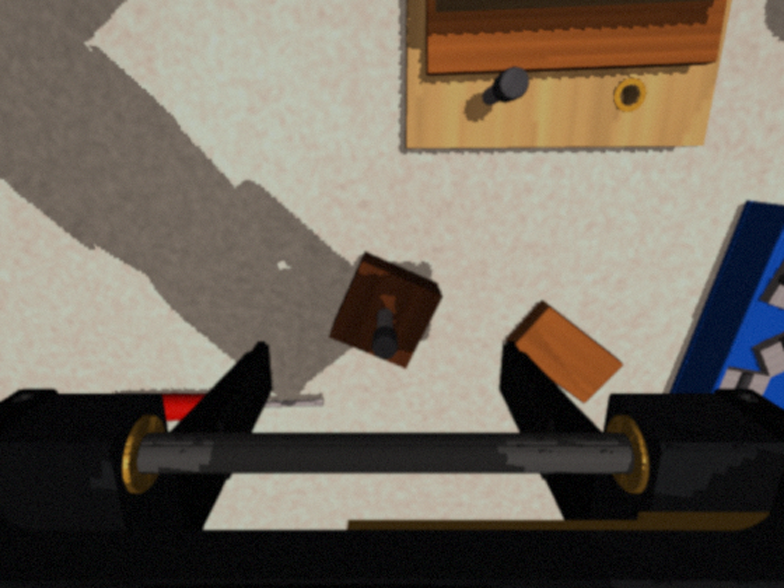

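The wrist view shows the loose dog's head at (384,343), right where I predicted, with the holder around it and the brass hole at (630,94). Next I descend and grip.

Call:
apply_moves:
  increments:
    - [0, 0, -36, -2, 0.3]
    - [0.3, 40, 0, 0, 0]
    - [0.5, 40, 0, 0, 0]
    - [0.5, 40, 0, 0, 0]
    - [0.5, 22, 0, 0, 0]
    - [0.6, 0, 0, 0, 0]
    - [1, 0, 0, 0, 0]
    - [1, 0, 0, 0, 0]
    - [1, 0, 0, 0, 0]
    - [1, 0, 0, 0, 0]

```text
t: 4.25
eef_pos: [497.2, -372.6, 84.8]
tcp_rot: [-0.853, 1.569, -0.693]
ft_force: [0.6, 0.5, 0.3]
opening: 0.3
```

```bash
python3 - <<'E'
from h import *
plan([497,-372,180],9.3); _,_,s=tool(); print(s['opening'],s['ft_force'])
c=np.load('pics/wr1.npy',allow_pickle=True).item(); print('hole',onz(c,[(630/1.4,94/1.4)],30))
E
```

```text
t 4.25 pos [ 497.22 -372.65   84.75] jaw heading 9.19 tilt [-1.     -0.0013  0.0011] shift [-95.2   0.5  -0. ] world-yaw turn 0.11348064506660194 j [-0.75  0.65  1.7   0.    0.79 -0.91]
0.3004444104620708 [0.55293037 0.48857178 0.28150928]
hole [[ 644.27625538 -184.32592301   30.        ]]
```

Call:
apply_moves:
  increments:
    - [1, 0, 0, 0, 0]
    - [1, 0, 0, 0, 0]
    - [1, 0, 0, 0, 0]
    - [1, 0, 0, 0, 0]

```text
t: 4.65
eef_pos: [497.1, -372.7, 84.0]
tcp_rot: [-0.765, 1.57, -0.605]
ft_force: [-0.6, 0.2, 5.5]
opening: 0.18
```

Call:
apply_moves:
  increments:
    - [1, -15, 0, 0, 0]
    - [1, -30, 0, 0, 0]
    - [1, -40, 0, 0, 0]
    - [1, -40, 0, 0, 0]
    - [1, 0, 25, 40, 0]
    - [1, 0, 25, 40, 0]
    - [1, 0, 25, 40, 0]
    - [1, 0, 27, 41, 0]
    - [1, 0, 0, 0, 0]
    - [1, 0, 0, 0, 0]

```text
t: 5.65
eef_pos: [639.8, -245.1, 208.8]
tcp_rot: [2.698, 1.57, 2.86]
ft_force: [-0.4, 0.1, -0.6]
opening: 0.187
```

```bash
python3 - <<'E'
from h import *
c=cam('wrist'); save(c,'wr2',s=1.4); np.save('pics/wr2',c,allow_pickle=True)
plan([645,-187,180],9.3); p,R,s=tool();print(s['opening'],s['ft_force'])
T=p+R[:,0]*69; print('tip',T, proj(c,[T,p+R[:,0]*4])*1.4,'hole',proj(c,[[645,-187,30]])*1.4)
E
```

```text
t 5.7 pos [ 639.22 -246.03  208.84] jaw heading 9.21 tilt [-1.e+00  2.e-04 -6.e-04] shift [28.8 57.3 15.2] world-yaw turn 0.09129475619596406 j [-0.46  0.59  1.42 -0.    1.13 -0.62]
0.17969235523476002 [-0.73044054  0.19736725 -1.00997568]
tip [ 639.17525519 -246.0231829   139.84212236] [[385.08062482 320.50643057]
 [385.17934057 377.99316488]] hole [[405.95413532 193.91188111]]
```

View pics/wr2.png

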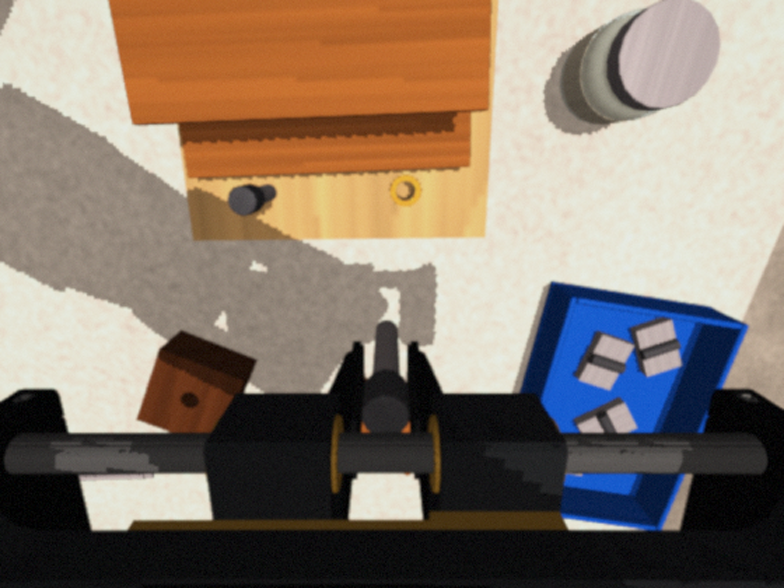

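The view shows the dog held upright with its tip at about (386,322), the brass ring at (406,190), and the panel's rear edge short of the hole.

```bash
cat >> h.py <<'E'
def hole(c,guess):
    g=proj(c,[guess])[0]; hsv=cv2.cvtColor(c['pixels'],cv2.COLOR_RGB2HSV); x,y=g.round().astype(int)
    w=hsv[y-18:y+19,x-18:x+19].astype(int)
    m=((w[...,1]>165)&(w[...,0]>15)&(w[...,0]<32)).astype(np.uint8)
    n,l,st,ce=cv2.connectedComponentsWithStats(m,connectivity=8); i=1+np.argmax(st[1:,4])
    ct=max(cv2.findContours((l==i).astype(np.uint8),cv2.RETR_EXTERNAL,cv2.CHAIN_APPROX_NONE)[0],key=len)
    e=cv2.fitEllipse(ct); r=np.array(e[0])+[x-18,y-18]; print('ellipse',r*1.4,e[1],'area',st[i]); return onz(c,[r],30)[0]
E
python3 - <<'E'
from h import *
c=np.load('pics/wr2.npy',allow_pickle=True).item()
H=hole(c,[645,-187,30]); print(H); plan(H,9.3)
p,R,s=tool(); a=np.linspace(0,2*np.pi,40)
for r,z in((4.5,69),(6,67)):
    q=proj(c,[p+R[:,0]*z+R[:,1]*r*np.cos(t)+R[:,2]*r*np.sin(t) for t in a]); print(r,q.min(0),q.max(0))
g=cv2.cvtColor(c['pixels'],cv2.COLOR_RGB2GRAY); print(g[222:262:3,255:296]//2)
E
```

```text
ellipse [404.82896919 189.97386875] (20.798078536987305, 21.17224884033203) area [  7   4  22  22 237]
[ 643.70071189 -184.36592882   30.        ]
t 5.7 pos [ 639.22 -246.03  208.84] jaw heading 9.21 tilt [-1.e+00  2.e-04 -6.e-04] shift [178.8  60.1  14.4] world-yaw turn 0.09129475619596406 j [-0.46  0.59  1.42 -0.    1.13 -0.62]
4.5 [269.06813513 223.28078406] [281.0464149  234.50608746]
6 [267.01039606 222.27654042] [283.1071041  237.34903806]
[[ 70  70  69  68  66  65  64  65  67  70  69  69  69  71  68  69  69  68
   70  75  81  97 110 113 114 115 113 113 109  97  78  71  70  70  70  69
   70  68  69  67  67]
 [ 69  70  68  67  69  67  68  68  68  67  67  69  70  69  68  68  70  74
   82  99 110 113 113 113 114 113 113 113 113 110  96  76  68  68  69  69
   69  68  68  67  68]
 [ 70  71  71  70  70  68  68  67  67  69  69  69  70  69  70  80  88  92
   96  94  92  91  92  96 102 110 114 115 114 112 100  78  70  69  71  71
   73  72  70  70  67]
 [ 68  67  66  68  69  67  67  66  67  66  67  67  66  66  59  47  37  30
   27  29  28  28  27  27  29  39  60  84 100  99  79  70  69  
[... 1044 characters left out ...]
 9   2   4   1]
 [  1   7   4   5  35  80 106 111 111 112 108  96  64  36  29  29  29  28
   27  27  28  29  27  28  27  26  28  26  31  62  95 112 115 116 113  91
   41   7   4   4   4]
 [  2   6   6   8  37  82 110 113 111 111 109  89  55  30  27  26  29  28
   28  27  29  27  29  27  27  26  26  25  29  51  88 109 113 115 111  88
   42   8   1   3   1]
 [  5   2   4   8  38  81 108 113 113 112 109  87  49  29  28  30  28  28
   28  30  29  29  28  26  27  27  27  28  28  50  87 109 113 113 109  86
   39   8   3   1   2]
 [  5   2   1   7  34  80 106 110 112 112 103  79  45  29  28  30  29  30
   29  28  27  29  28  29  29  27  25  27  27  42  82 108 113 112 108  87
   40  10   8   7   4]]
```

```bash
python3 - <<'E'
from h import *
c=np.load('pics/wr2.npy',allow_pickle=True).item(); p,R,s=tool(); a=np.linspace(0,2*np.pi,60)
g=c['pixels'][...,::-1][215:330,235:320].copy(); S=6
g=cv2.convertScaleAbs(cv2.resize(g,None,fx=S,fy=S,interpolation=cv2.INTER_CUBIC),alpha=1.8)
for r,z,col in((6,66,(0,255,0)),(4.5,69,(0,255,255)),(9,4,(255,0,255)),(9,-18,(255,255,0))):
    q=proj(c,[p+R[:,0]*z+R[:,1]*r*np.cos(t)+R[:,2]*r*np.sin(t) for t in a])
    cv2.polylines(g,[((q-[235,215]+.5)*S).astype(int)],True,col,1)
cv2.imwrite('pics/ov.png',g)
E
```

```text
(no output)
```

View pics/ov.png

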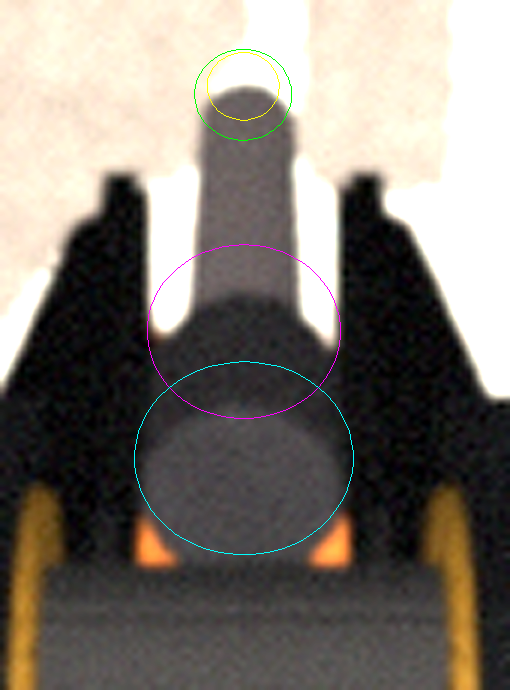

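The overlay shows the dog straight in the jaws but about 4 mm toward tool −y of nominal. I include that offset and hover over the hole for a direct comparison.

Call:
apply_moves:
  increments:
    - [1, 0, 32, 7, 0]
    - [1, 0, 32, 7, 0]
    - [1, 40, 0, 0, 0]
    - [1, 40, 0, 0, 0]
    - [1, 10, 0, 0, 0]
    - [1, 0, 0, 0, 0]
    - [1, 0, 0, 0, 0]

```text
t: 6.4
eef_pos: [643.6, -181.8, 120.4]
tcp_rot: [-0.496, 1.569, -0.337]
ft_force: [0.1, -0.8, 0.1]
opening: 0.184
```

```bash
python3 - <<'E'
from h import *
c=cam('wrist'); np.save('pics/wr3',c,allow_pickle=True)
plan([643.7,-184.4,100],9.3); p,R,s=tool(); a=np.linspace(0,2*np.pi,60)
x0,y0=235,165
g=c['pixels'][...,::-1][y0:y0+100,x0:x0+85].copy(); S=6
g=cv2.convertScaleAbs(cv2.resize(g,None,fx=S,fy=S,interpolation=cv2.INTER_CUBIC),alpha=1.3)
dy=-4.3;dz=.7
T=p+R[:,1]*dy+R[:,2]*dz
H=T.copy();H[2]=30
for C,r,z,col in((T,6,66,(0,255,0)),(T,4.5,69,(0,255,255)),(H,6.75,0,(255,0,255)),(H,10,0,(255,255,0))):
    q=proj(c,[C+R[:,0]*z+R[:,1]*r*np.cos(t)+R[:,2]*r*np.sin(t) for t in a])
    cv2.polylines(g,[((q-[x0,y0]+.5)*S).astype(int)],True,col,1)
cv2.imwrite('pics/ov2.png',g)
E
```

```text
t 6.45 pos [ 643.83 -181.67  120.71] jaw heading 9.12 tilt [-1.     -0.0013  0.0024] shift [20.7 -2.6 -0.6] world-yaw turn 0.17556690770861394 j [-0.37  0.66  1.55  0.    0.93 -0.53]
```

View pics/ov2.png

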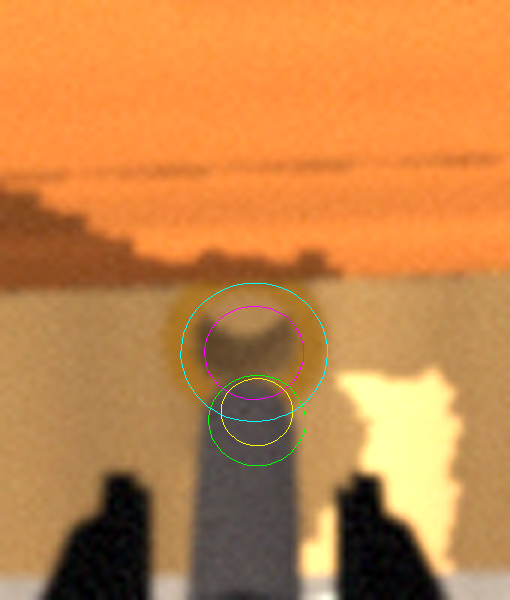

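The tip is at about (250,378) and the dark hole centre about (247,350). They are nearly lined up sideways, and an ellipse fit gives the rest.

```bash
python3 - <<'E'
from h import *
c=np.load('pics/wr3.npy',allow_pickle=True).item()
x0,y0=235,165; im=c['pixels'][y0:y0+100,x0:x0+85]; hsv=cv2.cvtColor(im,cv2.COLOR_RGB2HSV)
np.set_printoptions(linewidth=250)
print('S along col 30'); print(hsv[42:75,30].tolist())
print('row 58',hsv[58,22:62].tolist())
m=((hsv[...,1]>165)&(hsv[...,0]>14)&(hsv[...,0]<32)).astype(np.uint8); m[:46]=0
for r in m[44:76,20:62]: print(''.join('.#'[v] for v in r))
E
```

```text
S along col 30
[[13, 194, 193], [12, 192, 166], [12, 195, 123], [11, 189, 109], [12, 184, 108], [15, 174, 119], [17, 171, 127], [18, 183, 134], [17, 191, 132], [18, 198, 134], [19, 204, 129], [18, 199, 132], [18, 197, 132], [18, 197, 133], [18, 197, 131], [18, 202, 129], [17, 197, 131], [18, 204, 129], [18, 204, 130], [18, 201, 132], [18, 203, 128], [18, 188, 134], [17, 185, 132], [18, 164, 132], [17, 152, 136], [16, 139, 134], [17, 139, 132], [17, 141, 134], [16, 138, 133], [17, 137, 134], [16, 137, 132], [15, 134, 133], [16, 136, 135]]
row 58 [[17, 142, 140], [17, 143, 139], [17, 142, 142], [17, 141, 137], [18, 152, 134], [17, 173, 130], [18, 192, 129], [18, 202, 130], [17, 197, 131], [18, 194, 117], [18, 176, 103], [15, 141, 83], [18, 135, 70], [15, 134, 74], [15, 138, 76], [14, 131, 78], [16, 152, 77], [15, 137, 80], [16, 126, 79], [14, 132, 77], [17, 142, 79], [15, 140, 82], [15, 135, 81], [15, 133, 88], [17, 133, 90], [17, 146, 91], [16, 149, 103], [17, 165, 116], [17, 193, 127], [18, 193, 131], [18, 196, 130], [18, 189, 135], [17, 160, 143], [17, 140, 153], [16, 135, 161], [16
[... 752 characters left out ...]
####........
........######...............#####........
........######..............######........
........########...........######.........
.........######...........#######.........
..........######..........######..........
...........####............####...........
...........###..............##............
..........................................
..........................................
..........................................
..........................................
..........................................
..........................................
..........................................
..........................................
..........................................
```

Call:
apply_moves:
  increments:
    - [1, 0, 1.8, -0.5, 0]
    - [1, 8, 0, 0, 0]
    - [1, 8, 0, 0, 0]
    - [1, 0, 0, 0, 0]
    - [1, 0, 0, 0, 0]
    - [1, 0, 0, 0, 0]

```text
t: 7.05
eef_pos: [642.5, -179.1, 102.6]
tcp_rot: [0.482, 1.571, 0.642]
ft_force: [-0.5, 0.7, -0.4]
opening: 0.179
```

```bash
python3 - <<'E'
from h import *
c=cam('wrist'); np.save('pics/wr4',c,allow_pickle=True)
plan([643.7,-184.4,100],9.3); p,R,s=tool()
x0,y0=255,185; print(proj(c,[[643.7,-184.4,30],p+R[:,0]*69+R[:,1]*-4.3])-[x0,y0],s['ft_force'])
g=cv2.convertScaleAbs(cv2.resize(c['pixels'][...,::-1][y0:y0+65,x0:x0+42],None,fx=9,fy=9,interpolation=cv2.INTER_CUBIC),alpha=1.8)
cv2.imwrite('pics/ov3.png',g)
hsv=cv2.cvtColor(c['pixels'][y0:y0+50,x0:x0+42],cv2.COLOR_RGB2HSV)
m=((hsv[...,1]>165)&(hsv[...,0]>14)&(hsv[...,0]<32)); d=hsv[...,1]<70
for r,q in zip(m,d): print(''.join('#' if v else ('o' if w else '.') for v,w in zip(r,q)))
E
```

```text
t 7.1 pos [ 642.53 -179.07  102.74] jaw heading 9.17 tilt [-1.e+00 -0.e+00  2.e-04] shift [ 2.7 -5.4  0.3] world-yaw turn 0.12775185811484846 j [-0.37  0.68  1.56  0.    0.9  -0.53]
[[21.43416658 47.84739921]
 [21.07617245 48.23937798]] [-0.03669663 -0.16356663 -1.05148246]
..........................................
..........................................
..........................................
..........................................
..........................................
..........................................
..........................................
..........................................
..........................................
..........................................
..........................................
..........................................
..........................................
..........................................
..........................................
..........................................
..........................................
..........................................
..........................................
........
[... 624 characters left out ...]
............
..........................................
..........................................
..........................................
..........................................
............................#.##..........
.........#########################........
..........########........########........
.........#######...........########.......
.........#######.............######.......
........######...............#######......
........######......o.........######......
........######...oooooooo.....######......
.......######..oooooooooooo...#######.....
.......######..oooooooooooo....#####......
.......#####..oooooooooooooo...#####......
.......######.oooooooooooooo...#####......
```

View pics/ov3.png

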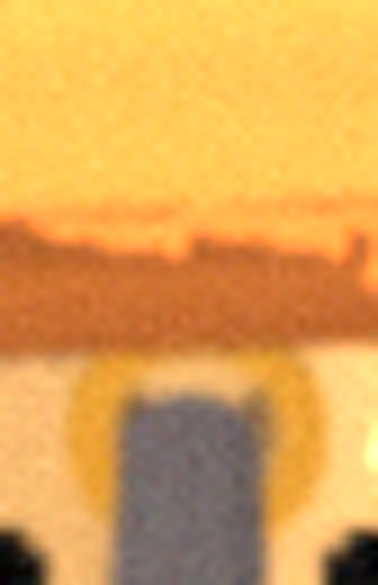

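The tip's far edge is at y≈398 and the shank is centred at x≈193. The ring spans x 67–327 (centre 197), so a small correction is still needed.

```bash
python3 - <<'E'
from h import *
c=np.load('pics/wr4.npy',allow_pickle=True).item()
x0,y0=255,185; p,R,s=tool()
hsv=cv2.cvtColor(c['pixels'][y0:y0+65,x0:x0+42],cv2.COLOR_RGB2HSV)
m=((hsv[...,1]>165)&(hsv[...,0]>14)&(hsv[...,0]<32))
L=[];Rr=[]
for y in range(41,61):
    S=hsv[y,:,1].astype(float); k=np.flatnonzero(m[y])
    if len(k): print(y,k.min(),k.max())
    for x in ([k.min()] if len(k) and k.min()<16 else []): L.append((x,y))
    if len(k) and k.max()>27: L.append((k.max()+1,y))
# fit with known aspect: project circle r=11 on z=30
a=np.linspace(0,6.28,90)
from scipy.optimize import least_squares
pts=np.array(L,float)+[x0,y0]-[.5,0]
W=onz(c,pts,30)
f=lambda q:np.hypot(W[:,0]-q[0],W[:,1]-q[1])-q[2]
r=least_squares(f,[643.7,-184.4,11],loss='soft_l1',f_scale=.3); print('ring',r.x,'rms',np.sqrt(np.mean(r.fun**2)))
# tip: ray through shank centre at tip edge
g=cv2.cvtColor(c['pixels'],cv2.COLOR_RGB2HSV)[y0:y0+65,x0:x0+42,1]
print(g[40:52,14:30])
zt=p[2]-69
for r_ in (4.5,6):
    E=onz(c,[(x0+21.0,y0+44.3)],zt)[0]; print('tip centre if edge r',r_,E-R[:,1]*r_, 'tip z',zt)
H=np.array([r.x[0],r.x[1],zt]); E=onz(c,[(x0+20.8,y0+44.3)],zt)[0]; print('move tool',(R.T@(H-(E-R[:,1]*5.))))
E
```

```text
41 9 34
42 9 34
43 8 35
44 8 35
45 8 35
46 7 36
47 7 35
48 7 35
49 7 35
50 8 35
51 8 35
52 8 35
53 9 34
54 9 34
55 9 34
56 10 33
57 11 32
58 30 30
59 0 0
ring [ 643.66075845 -184.54518673   11.21018064] rms 1.357730003530981
[[199 183 188 171 163 154 153 151 146 150 156 164 177 182 193 199]
 [188 178 159 150 146 146 144 141 140 142 143 149 156 167 185 188]
 [180 168 147 136 132 134 133 138 138 138 140 140 144 153 164 180]
 [162 153 138 130 134 118 111 114 121 122 133 134 137 141 161 171]
 [158 130 109 100  90  76  62  71  79  87 104 116 130 138 140 157]
 [137  98  79  57  47  31  30  33  30  38  48  81  99 118 132 143]
 [105  52  27  39  27  33  29  24  32  35  27  40  62  94 126 145]
 [ 75  40  30  42  35  26  28  24  31  25  31  33  21  73 105 139]
 [ 47  27  30  35  42  39  33  27  32  25  31  24  38  64 107 126]
 [ 59  27  26  27  28  28  24  27  26  25  20  43  22  45  78 135]
 [ 52  31  24  27  23  20  28  25  30  32  36  24  26  35  80 114]
 [ 64  34  31  28  31  20  34  38  32  23  31  25  36  32  73 117]]
tip centre if edge r 4.5 [ 643.38721041 -184.64132416   33.74185194] tip z 33.74171678605043
tip centre if edge r 6 [ 643.62631496 -186.12214455   33.74189699] tip z 33.74171678605043
move tool [2.38300127e-04 5.51180607e-01 4.35545925e-01]
```

Call:
apply_moves:
  increments:
    - [1, 0, 0.6, 0.4, 0]
    - [1, 1.5, 0, 0, 0]
    - [1, 1.5, 0, 0, 0]
    - [1, 1.5, 0, 0, 0]
    - [1, 1.5, 0, 0, 0]
    - [1, 0, 0, 0, 0]

```text
t: 7.7
eef_pos: [642.7, -178.4, 96.4]
tcp_rot: [2.29, 1.571, 2.45]
ft_force: [0.2, -0.2, -1.4]
opening: 0.185
```

Call:
apply_moves:
  increments:
    - [1, 2, 0, 0, 0]
    - [1, 2, 0, 0, 0]
    - [1, 2, 0, 0, 0]
    - [1, 0, 0, 0, 0]

```text
t: 8.1
eef_pos: [642.7, -178.4, 90.3]
tcp_rot: [2.382, 1.571, 2.542]
ft_force: [-0.5, -1.2, -1.0]
opening: 0.179
```

Tip is at about 21 mm, well inside the hole with no force. I keep going down; the floor is at TCP ≈ 77.

Call:
apply_moves:
  increments:
    - [1, 2.5, 0, 0, 0]
    - [1, 2.5, 0, 0, 0]
    - [1, 2.5, 0, 0, 0]
    - [1, 2.5, 0, 0, 0]
    - [1, 2, 0, 0, 0]
    - [1, 0, 0, 0, 0]

```text
t: 8.7
eef_pos: [642.7, -178.4, 78.3]
tcp_rot: [2.185, 1.571, 2.345]
ft_force: [1.0, -1.0, -1.1]
opening: 0.182
```

Call:
apply_moves:
  increments:
    - [1, 0.7, 0, 0, 0]
    - [1, 0.7, 0, 0, 0]
    - [1, 0.7, 0, 0, 0]
    - [1, 0, 0, 0, 0]

```text
t: 9.1
eef_pos: [642.9, -178.5, 77.1]
tcp_rot: [-0.478, 1.57, -0.318]
ft_force: [-0.0, -1.0, 4.3]
opening: 0.184
```

Contact is on the hole floor (77.1 expected, 4.3 N). I release and go up.

Call:
apply_moves:
  increments:
    - [0.5, 0, 0, 0, 0]
    - [0.5, 0, 0, 0, 0]
    - [0.5, 0, 0, 0, 0]
    - [0.5, 0, 0, 0, 0]
    - [0.5, -10, 0, 0, 0]
    - [0.5, -40, 0, 0, 0]
    - [0.5, -45, 0, 0, 0]
    - [0.5, -45, 0, 0, 0]
    - [0.2, 0, 0, 0, 0]

```text
t: 10.0
eef_pos: [644.6, -179.0, 223.9]
tcp_rot: [-0.517, 1.56, -0.357]
ft_force: [-0.5, -0.7, -1.6]
opening: 0.543
```

```bash
python3 - <<'E'
from h import *
plan([540,250,220],9.3)
c=cam('scene'); 
for n,q in(('dog2 seated head top',[643.7,-184.5,95]),): print(n,proj(c,[q])*1.4)
c2=np.load('pics/top.npy',allow_pickle=True).item()
# wedge A from top: refine with separate masks of block top (lighter) and ramp
hsv=cv2.cvtColor(c2['pixels'],cv2.COLOR_RGB2HSV)[190:250,145:195]
m=cv2.inRange(hsv,(3,150,60),(18,255,255))
for y in range(5,52): print(''.join('%4d'%v if b else '   .' for v,b in zip(hsv[y,8:42,0],m[y,8:42])))
E
```

```text
t 10.0 pos [ 644.63 -179.    223.92] jaw heading 9.18 tilt [-0.9999 -0.0052  0.0092] shift [  1.3 440.2 -34.9] world-yaw turn 0.11866328204703791 j [-0.37  0.55  1.45  0.    1.13 -0.53]
dog2 seated head top [[324.95263643 367.47399936]]
   .   .   .   .   .   .   .   .   .   .   .   .   .   .   .   .   .   .   .   .   .   .   .   .   .   .   .   .   .   .   .   .   .   .
   .   .   .   .   .   .   .   .   .   .   .   .   .   .   .   .   .   .   .   .   .   .   .   .   .   .   .   .   .   .   .   .   .   .
   .   .   .   .   .   .   .   .   .   .   .   .   .   .   .   .   .   .   .   .   .   .   .   .   .   .   .   .   .   .   .   .   .   .
   .   .   .   .   .   .   .   .   .   .   .   .   .   .   .   .   .   .   .   .   .   .   .   .   .   .   .   .   .   .   .   .   .   .
   .   .   .   .   .   .   .   .   .   .   .   .   .   .   .   .   .   .   .   .   .   .   .   .   .   .   .   .   .   .   .   .   .   .
   .   .   .   .   .   .   .   .  13  12   .   .   .   .   .   .   .   .   .   .   .   .   .   .   .   .   .   .   .   .   .   .   .   .
   .   .   .   .   .   .  12  12  13  13 
[... 4875 characters left out ...]
  .   .   .   .
   .   .   .   .   .   .   .   .   .   .   .   .   .   .   .   .   .   .   .   .  17  16  16  16  16  15  15  13   .   .   .   .   .   .
   .   .   .   .   .   .   .   .   .   .   .   .   .   .   .   .   .   .   .   .   .  16  15  15  15  12   .   .   .   .   .   .   .   .
   .   .   .   .   .   .   .   .   .   .   .   .   .   .   .   .   .   .   .   .   .   .  14  13  12   .   .   .   .   .   .   .   .   .
   .   .   .   .   .   .   .   .   .   .   .   .   .   .   .   .   .   .   .   .   .   .   .   .   .   .   .   .   .   .   .   .   .   .
   .   .   .   .   .   .   .   .   .   .   .   .   .   .   .   .   .   .   .   .   .   .   .   .   .   .   .   .   .   .   .   .   .   .
```

```bash
python3 - <<'E'
from h import *
c=np.load('pics/top.npy',allow_pickle=True).item()
hsv=cv2.cvtColor(c['pixels'],cv2.COLOR_RGB2HSV)
w=np.zeros(hsv.shape[:2],np.uint8); w[190:250,145:195]=1
m=(cv2.inRange(hsv,(3,150,60),(18,255,255))>0)&(w>0)
b=m&(hsv[...,0]>=15); ys,xs=np.nonzero(b); B=onz(c,[(xs.mean(),ys.mean())],46)[0]
# ramp edges lines: per row left/right for rows in ramp
rows=range(205,220); L=[(np.flatnonzero(m[y]).min()-.5,y) for y in rows]; R=[(np.flatnonzero(m[y]).max()+.5,y) for y in rows]
hd=[]
for e in(L,R):
    q=onz(c,e,13); d=np.linalg.svd(q-q.mean(0))[2][0]; d*=np.sign(d[0]); hd.append(np.degrees(np.arctan2(d[1],d[0]))); 
mid=(onz(c,L,13)+onz(c,R,13)).mean(0)/2
N=onz(c,[(145+8+6-0.2,195+6.4)],4)[0]
print('block',B,'ramp headings',hd,'mid',mid,'nose',N, 'block->nose',np.hypot(*(N-B)[:2]),np.degrees(np.arctan2(*(N-B)[1::-1])),'block->mid',np.degrees(np.arctan2(*(mid-B)[1::-1])))
E
```

```text
block [505.55887156 393.8765377   46.        ] ramp headings [np.float64(29.69446744318996), np.float64(32.142825787158586)] mid [582.97570944 442.34809835  13.        ] nose [623.05230428 467.73108577   4.        ] block->nose 138.77752340323914 32.15283106853855 block->mid 32.051149459270185
```

Call:
apply_moves:
  increments:
    - [0.3, 0, 49, -3.8, 0]
    - [0.3, 0, 49, -3.8, 0]
    - [0.3, 0, 49, -3.8, 0]
    - [0.3, 0, 49, -3.8, 0]
    - [0.3, 0, 49, -3.8, 0]
    - [0.3, 0, 49, -3.8, 0]
    - [0.3, 0, 49, -3.8, 0]
    - [0.3, 0, 49, -3.8, 0]
    - [0.3, 0, 49, -3.8, 0]
    - [0.3, 0, 49, -3.8, 0]

```text
t: 11.05
eef_pos: [525.9, 301.0, 215.7]
tcp_rot: [-2.907, 1.569, -2.747]
ft_force: [0.5, 0.8, 0.6]
opening: 0.698
```

Call:
apply_moves:
  increments:
    - [0.3, 0, 49, -3.8, 0]
    - [0.3, 0, 49, -3.8, 0]
    - [0.3, 0, 0, 0, -8.5]
    - [0.3, 0, 0, 0, -8.5]
    - [0.3, 0, 0, 0, -8.5]
    - [0.3, 0, 0, 0, -8.5]
    - [0.3, 0, 0, 0, -8.5]
    - [0.3, 0, 0, 0, -8.5]
    - [0.3, 0, 0, 0, -8.5]
    - [0.3, 0, 0, 0, -8.5]

```text
t: 12.05
eef_pos: [503.5, 394.6, 215.4]
tcp_rot: [2.328, 1.569, -2.603]
ft_force: [0.4, 0.6, -0.1]
opening: 0.701
```

Call:
apply_moves:
  increments:
    - [0.3, 0, 0, 0, -8.5]
    - [0.3, 0, 0, 0, -8.5]
    - [0.3, 0, 0, 0, -8.5]
    - [0.3, 0, 0, 0, -8.5]
    - [0.3, 0, 0, 0, -8.5]
    - [0.3, 20, 0, 0, -2.1]
    - [0.3, 0, 0, 0, 0]
    - [0.3, 0, 0, 0, 0]

```text
t: 12.85
eef_pos: [503.7, 394.7, 196.0]
tcp_rot: [1.56, 1.569, -2.599]
ft_force: [0.8, -0.2, 0.4]
opening: 0.705
```

```bash
python3 - <<'E'
from h import *
c=cam('wrist'); np.save('pics/wr5',c,allow_pickle=True)
plan([505.5,394,100],121.8); p,R,s=tool(); S=1.4
g=cv2.convertScaleAbs(cv2.resize(c['pixels'][...,::-1],None,fx=S,fy=S),alpha=1.3)
B=np.array([505.5,394,0]); h=np.radians(31.8); X=np.array([np.cos(h),np.sin(h),0]);Y=np.array([-X[1],X[0],0]);Z=np.array([0,0,1])
for P in ([(-20,-16,46),(20,-16,46),(20,16,46),(-20,16,46)],[(20,-16,24),(140,-16,4),(140,16,4),(20,16,24)]):
    q=proj(c,[B+X*a+Y*b+Z*d for a,b,d in P]); cv2.polylines(g,[(q*S).astype(int)],True,(255,0,255),1)
cv2.imwrite('pics/ov5.png',g)
E
```

```text
t 12.9 pos [503.94 394.83 196.58] jaw heading 121.69 tilt [-1.e+00  6.e-04  0.e+00] shift [96.6 -0.9 -1.5] world-yaw turn 0.10588791472444825 j [ 0.56  0.54  1.55  0.    1.05 -1.56]
```

View pics/ov5.png

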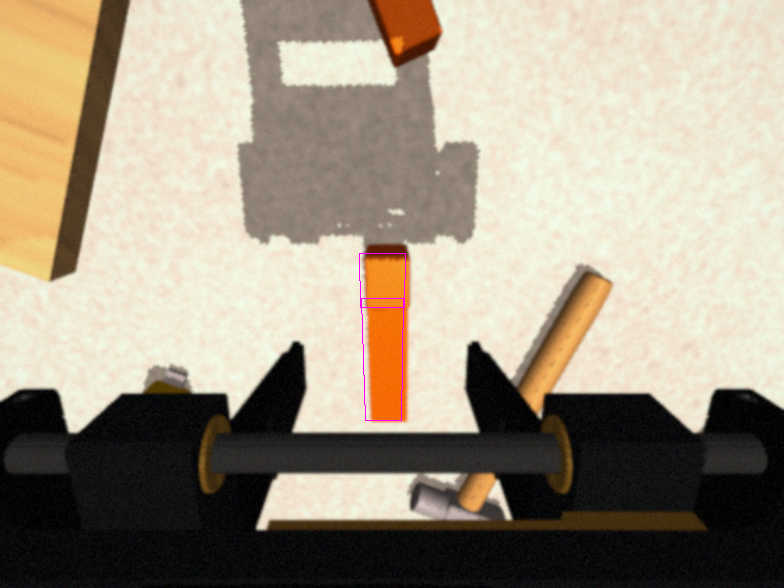

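The orange wedge A is at block (387,280), about 2 mm from the overlay with its heading matching, and the hammer handle on the right is well clear of the fingers. I descend and grip.

Call:
apply_moves:
  increments:
    - [0.35, 45, 0, 0.5, 0]
    - [0.35, 45, -0.5, 0, 0]
    - [0.35, 45, 0, 0, 0]
    - [0.35, 30, 0, 0, 0]
    - [0.35, 11, 0, 0, 0]
    - [0.35, 0, 0, 0, 0]
    - [1, 0, 0, 0, 0]
    - [1, 0, 0, 0, 0]
    - [1, 0, 0, 0, 0]
    - [1, 0, 0, 0, 0]

```text
t: 13.9
eef_pos: [504.5, 395.8, 21.6]
tcp_rot: [-1.539, 1.569, 0.587]
ft_force: [0.3, -0.4, -0.6]
opening: 0.37
```

Call:
apply_moves:
  increments:
    - [1, 0, 0, 0, 0]
    - [1, 0, 0, 0, 0]
    - [1, 0, 0, 0, 0]

```text
t: 14.2
eef_pos: [504.4, 395.7, 21.4]
tcp_rot: [-1.475, 1.57, 0.65]
ft_force: [-1.2, -1.6, 6.6]
opening: 0.336
```

Gripped: opening 0.336 of 95 mm is 32 mm. I lift, turn to the board's heading and bring the wedge up to the board's front end.

Call:
apply_moves:
  increments:
    - [1, -15, 0, 0, 0]
    - [1, -30, 0, 0, 0]
    - [1, -30, 0, 0, 0]
    - [1, -25, 0, 0, 0]
    - [1, 0, 0, 0, 8]
    - [1, 0, 0, 0, 8]
    - [1, 0, 0, 0, 8]
    - [1, 0, 0, 0, 8]
    - [1, 0, 0, 0, 8]
    - [1, 0, 0, 0, 8]

```text
t: 15.2
eef_pos: [504.0, 395.5, 121.4]
tcp_rot: [-0.432, 1.571, 0.85]
ft_force: [-0.3, -0.0, -0.6]
opening: 0.336
```

Call:
apply_moves:
  increments:
    - [1, 0, 0, 0, 8]
    - [1, 0, 0, 0, 8]
    - [1, 0, 0, 0, 8]
    - [1, 0, 0, 0, 8]
    - [1, 0, 0, 0, 8]
    - [1, 0, 0, 0, 8]
    - [1, 0, 0, 0, 8]
    - [1, 0, 0, 0, 8]
    - [1, 0, 0, 0, 0.4]
    - [1, 0, 0, 0, 0]

```text
t: 16.2
eef_pos: [504.1, 395.5, 121.1]
tcp_rot: [0.576, 1.57, 0.743]
ft_force: [-0.7, 0.4, -1.3]
opening: 0.337
```

Call:
apply_moves:
  increments:
    - [1, 0, -35, -1, 0]
    - [1, 0, -40, -1.6, 0]
    - [1, 0, -40, -1.5, 0]
    - [1, 0, -40, -1.5, 0]
    - [1, 0, -40, -1, 0]
    - [1, 0, 0, 0, 0]
    - [1, 0, 0, 0, 0]
    - [1, 0, 0, 0, 0]

```text
t: 17.0
eef_pos: [529.4, 202.7, 120.7]
tcp_rot: [0.532, 1.57, 0.698]
ft_force: [0.5, 0.2, -2.3]
opening: 0.332
```

```bash
python3 - <<'E'
from h import *
c=cam('wrist'); np.save('pics/wr6',c,allow_pickle=True); save(c,'wr6',s=1.4)
t=cam('top'); np.save('pics/top2',t,allow_pickle=True)
plan([529.7,202,100],9.3); p,R,s=tool(); print(s['opening'],s['ft_force'])
# board long edges & end edges in first top picture: line fit by saturation steps
t0=np.load('pics/top.npy',allow_pickle=True).item(); hsv=cv2.cvtColor(t0['pixels'],cv2.COLOR_RGB2HSV)
S=cv2.GaussianBlur(hsv[...,1],(0,0),.8).astype(float)
def edge(A,B,n=40,w=7):
    A,B=np.array(A,float)/1.4,np.array(B,float)/1.4; d=(B-A)/np.linalg.norm(B-A); nn=np.array([-d[1],d[0]]); out=[]
    for f in np.linspace(.1,.9,n):
        q=A+(B-A)*f; k=np.arange(-w,w+.1,.25); xy=q+k[:,None]*nn
        v=cv2.remap(S.astype(np.float32),xy[None,:,0].astype(np.float32),xy[None,:,1].astype(np.float32),1)[0]
        out.append(q+nn*k[np.argmax(np.abs(np.gradient(v)))])
    W=onz(t0,out,30)[:,:2]
    for _ in range(3):
        m=W.mean(0); d=np.linalg.svd(W-m)[2][0]; r=(W-m)@[-d[1],d[0]]; W=W[np.abs(r)<max(1.5*np.std(r),.5)]
    d*=-np.sign(d[np.argmax(abs(d))])*(-1 if abs(d[0])>abs(d[1]) else 1); return m,np.degrees(np.arctan2(d[1],d[0])),np.std(r),len(W)
for e in(((333,270),(487,243)),((348,357),(505,328)),((333,270),(348,357)),((487,243),(505,328))): print(edge(*e))
E
```

```text
t 17.1 pos [529.2  203.05 120.59] jaw heading 9.5 tilt [-1.e+00  2.e-04  2.e-04] shift [20.6 -1.1  0.3] world-yaw turn -0.20228098889705848 j [0.25 0.54 1.81 0.   0.79 0.08]
0.33619083663100574 [ 0.03671763 -0.04242616 -0.89851599]
(array([676.5204699 , -20.72458162]), np.float64(-80.27906190189572), np.float64(0.570509682414685), 23)
(array([456.64849096, -45.43561447]), np.float64(-79.88194163389248), np.float64(0.5249553759946477), 26)
(array([531.50823202, 163.5253581 ]), np.float64(10.041352507576764), np.float64(0.4860129449743861), 27)
(array([ 598.72581076, -230.66851613]), np.float64(9.75108063622201), np.float64(0.9394557568900498), 31)
```

View pics/wr6.png

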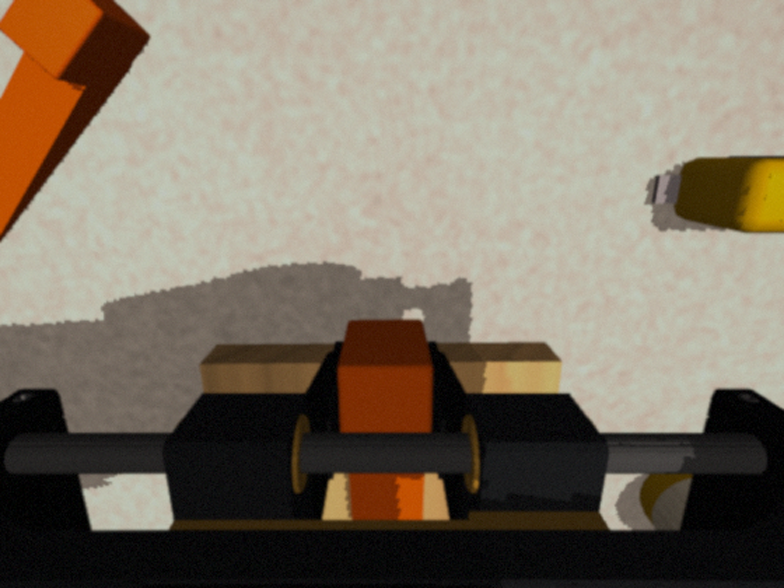

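This view looks backward, so the chest is hidden below the gripper. It shows the wedge centred in the jaws at (385,380) and the board's front end at y≈350. I take the chest's pose from the earlier top and wrist pictures.

```bash
python3 - <<'E'
from h import *
th=np.radians(-80.15); X=np.array([np.cos(th),np.sin(th)]); Y=np.array([-X[1],X[0]])
def brd(W,C): d=W[:,:2]-C; return np.c_[d@X,d@Y].round(1)
# wrist picture 2: refer to its own hole (165,50)
w=np.load('pics/wr2.npy',allow_pickle=True).item(); H=np.array([643.70,-184.37]); Cw=H-165*X-50*Y
print('wrist: board centre',Cw)
P=lambda a:np.array(a)/1.4
print('panel rear corners z54',brd(onz(w,P([(190,179),(470,166)]),54),Cw))
print('board rear corners',brd(onz(w,P([(193,240),(486,237)]),30),Cw))
print('body top rear corners z116',brd(onz(w,P([(132,124),(488,109)]),116),Cw))
t=np.load('pics/top.npy',allow_pickle=True).item(); Ct=np.array([565.4,-33.4]); Q=lambda a:np.array(a)/4-.0+[225,165]
print('top: panel front z54',brd(onz(t,Q([(277,95),(325,307)]),54),Ct),'panel rear z54',brd(onz(t,Q([(443,60),(494,270)]),54),Ct))
print('body top front z116',brd(onz(t,Q([(289,83),(338,303)]),116),Ct),'rear',brd(onz(t,Q([(424,54),(470,272)]),116),Ct))
print('hole',brd(onz(t,Q([(468,102)]),30),Ct),'fixed dog head z95',brd(onz(t,Q([(503,207)]),95),Ct))
p,R,s=tool(); print('tool in board: wrist-C',brd(p[None],Cw),'top-C',brd(p[None],Ct))
t2=np.load('pics/top2.npy',allow_pickle=True).item(); save(t2,'t2',(190,150,390,270),4)
E
```

```text
wrist: board centre [566.21060542 -30.35573531]
panel rear corners z54 [[154.6 -95.2]
 [148.   92.4]]
board rear corners [[ 200.2 -109.2]
 [ 200.1  111.1]]
body top rear corners z116 [[123.7 -95.4]
 [118.2  89.1]]
top: panel front z54 [[   0.9   85.9]
 [   5.4 -101. ]] panel rear z54 [[148.5  88.9]
 [153.4 -97.8]]
body top front z116 [[   8.1   83.5]
 [  11.7 -101.8]] rear [[122.8  86.3]
 [122.4 -97.7]]
hole [[166.6  52. ]] fixed dog head z95 [[164.3 -49.3]]
tool in board: wrist-C [[-236.3    3.5]] top-C [[-239.2    4.8]]
```

View pics/t2.png

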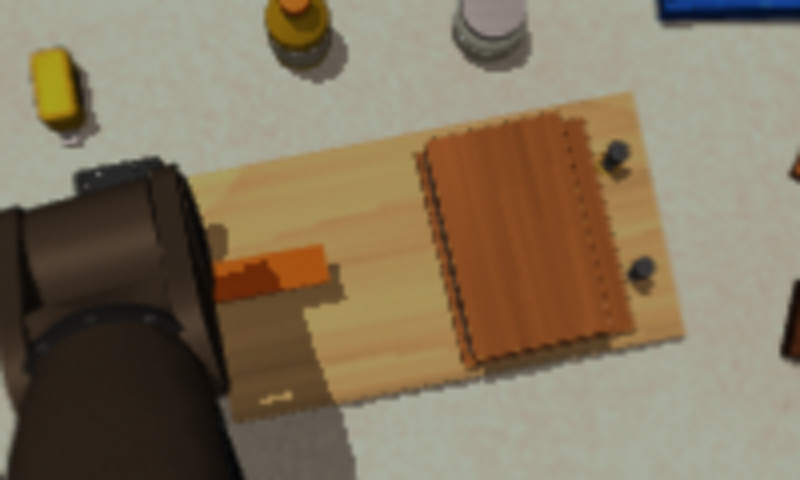

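The top crop shows both dogs standing in line at (615,152) and (641,267), and the wedge nose at (325,265), aimed at the chest front at x≈420–465. I set the wedge down just inside the board's front end, at board y ≈ −5 because the chest sits slightly to −y.

Call:
apply_moves:
  increments:
    - [1, 0, -30, -4, -0.3]
    - [1, 0, -30, -4, 0]
    - [1, 25, 0, 0, 0]
    - [1, 25, 0, 0, 0]
    - [1, 14, 0, 0, 0]
    - [1, 0, 0, 0, 0]
    - [1, 0, 0, 0, 0]

```text
t: 17.8
eef_pos: [531.5, 142.2, 56.8]
tcp_rot: [2.36, 1.571, 2.53]
ft_force: [-0.2, -0.3, -0.7]
opening: 0.333
```

```bash
cat >> h.py <<'E'
th=np.radians(-80.15); BX=np.array([np.cos(th),np.sin(th)]); BY=np.array([-BX[1],BX[0]]); Ct=np.array([565.4,-33.4])-[0,0]
def brd(W,C=Ct): d=np.atleast_2d(W)[:,:2]-C; return np.c_[d@BX,d@BY].round(2)
def nose(t,zb,show=False):
    "wedge nose & ramp edges in top picture -> board coords; zb=underside height"
    hsv=cv2.cvtColor(t['pixels'],cv2.COLOR_RGB2HSV); p,R,s=tool(); 
    N=p-R[:,1]*140; q=proj(t,[[N[0],N[1],zb+4]])[0]; x,y=q.round().astype(int)
    m=cv2.inRange(hsv,(5,215,50),(15,255,255)); w=np.zeros_like(m); w[y-22:y+22,x-30:x+12]=1; m=m*w
    n,l,st,ce=cv2.connectedComponentsWithStats(m); i=1+np.argmax(st[1:,4]); ys,xs=np.nonzero(l==i)
    if show:
        for r in range(y-12,y+14): print(''.join('#' if l[r,k]==i else '.' for k in range(x-30,x+12)),hsv[r,x-4])
    B=brd(onz(t,np.c_[xs,ys],zb+6)); print('pred nose px',q,'n',len(xs),'board x max',np.sort(B[:,0])[-6:],'y range',B[:,1].min(),B[:,1].max(),'tool brd',brd(p))
    return B
E
python3 - <<'E'
from h import *
t=cam('top'); np.save('pics/top3',t,allow_pickle=True); p,R,s=tool(); print(s['t'],p,s['ft_force'],np.degrees(np.arctan2(R[1,2],R[0,2])))
nose(t,p[2]-21.4,True)
E
```

```text
17.85 [531.69922774 142.1677695   57.17827173] [-0.24147131 -0.17393518 -1.28828236] 9.737547725775503
.......................................... [ 18 131 169]
.......................................... [ 18 131 169]
.......................................... [ 18 133 169]
.......................................... [ 18 131 169]
.......................................... [ 19 131 168]
.......................................... [ 18 133 169]
.......................................... [ 18 137 168]
.......................................... [ 16 164 168]
..........................####............ [ 13 219 168]
.....................#########............ [ 13 231 168]
...............################........... [ 13 228 168]
..........#####################........... [ 13 229 169]
........#######################........... [ 13 228 169]
........#######################........... [ 13 228 169]
........########################.......... [ 13 231 168]
........########################.......... [ 13 231 168]
.........###################.............. [ 13 225 160]
.........##############................... [ 15 173 127]
.........#########........................ [ 20 126 164]
.........####............................. [ 21 121 169]
.......................................... [ 22 119 169]
.......................................... [ 22 119 169]
.......................................... [ 21 121 168]
.......................................... [ 22 119 169]
.......................................... [ 21 121 169]
.......................................... [ 20 125 169]
pred nose px [287.89064562 216.62751242] n 190 board x max [-39.38 -38.71 -38.04 -37.37 -37.33 -36.66] y range -17.02 11.67 tool brd [[-178.74   -3.17]]
```

```bash
python3 - <<'E'
from h import *
t=np.load('pics/top3.npy',allow_pickle=True).item(); t0=np.load('pics/top.npy',allow_pickle=True).item()
p,R,s=tool(); 
B=nose(t,p[2]-21.4); k=(B[:,0]>-62)&(B[:,0]<-42); print('ramp mean y near nose',B[k,1].mean(), B[k,1].min(),B[k,1].max())
hsv=cv2.cvtColor(t0['pixels'],cv2.COLOR_RGB2HSV).astype(int); g=cv2.cvtColor(t0['pixels'],cv2.COLOR_RGB2GRAY).astype(int)
# profile across chest in board y at given board x, listing H,S,V along the line at z plane
def prof(bx,ys,z):
    pts=[np.r_[Ct+BX*bx+BY*y,z] for y in ys]; q=proj(t0,pts).astype(np.float32)
    return cv2.remap(t0['pixels'].astype(np.float32),q[None,:,0],q[None,:,1],1)[0]
for nm,rng,z in(('+y z116',np.arange(80,106,1.5),116),('-y z116',np.arange(-108,-80,1.5),116),('-y z42',np.arange(-110,-84,1.5),42)):
    A=np.mean([prof(x,rng,z) for x in np.arange(30,110,8)],0); print(nm); print(np.c_[rng,A].round(0).astype(int).tolist())
def profx(by,xs,z):
    pts=[np.r_[Ct+BX*x+BY*by,z] for x in xs]; q=proj(t0,pts).astype(np.float32)
    return cv2.remap(t0['pixels'].astype(np.float32),q[None,:,0],q[None,:,1],1)[0]
for by in(60,-70):
    for z,rng in((54,np.arange(-8,14,1.5)),(54,np.arange(140,164,1.5))):
        A=np.mean([profx(by+d,rng,z) for d in(-8,-4,0,4,8)],0); print('x at y',by); print(np.c_[rng*10,A*10].round(0).astype(int)[:,[0,1,3]].tolist())
E
```

```text
pred nose px [287.89064562 216.62751242] n 190 board x max [-39.38 -38.71 -38.04 -37.37 -37.33 -36.66] y range -17.02 11.67 tool brd [[-178.74   -3.17]]
ramp mean y near nose -2.6906122448979595 -16.63 11.28
+y z116
[[80, 112, 60, 26], [82, 112, 60, 27], [83, 112, 61, 27], [84, 112, 61, 27], [86, 113, 64, 29], [88, 116, 69, 34], [89, 120, 78, 41], [90, 127, 90, 51], [92, 133, 101, 60], [94, 139, 109, 69], [95, 141, 116, 80], [96, 142, 124, 96], [98, 143, 132, 111], [100, 143, 137, 120], [101, 144, 139, 123], [102, 144, 140, 125], [104, 144, 140, 125], [106, 144, 140, 125]]
-y z116
[[-108, 72, 56, 37], [-106, 71, 54, 34], [-105, 72, 54, 32], [-104, 72, 53, 31], [-102, 70, 50, 29], [-100, 67, 45, 25], [-99, 67, 41, 21], [-98, 71, 41, 19], [-96, 84, 47, 21], [-94, 97, 54, 24], [-93, 105, 58, 25], [-92, 109, 59, 26], [-90, 110, 60, 26], [-88, 111, 60, 26], [-87, 111, 60, 26], [-86, 111, 60, 26], [-84, 111, 60, 26], [-82, 111, 60, 26], [-81, 111, 60, 26]]
-y z42
[[-110, 80, 70, 58], [-108, 74, 62, 48], [-107, 72, 57, 40], [-106, 71, 55, 35], [-104, 71, 53, 33], [-102, 72, 53, 32], [-101, 
[... 698 characters left out ...]
[1550, 1272, 546], [1565, 1240, 527], [1580, 1213, 518], [1595, 1197, 512], [1610, 1201, 511], [1625, 1213, 512]]
x at y -70
[[-80, 1434, 667], [-65, 1433, 667], [-50, 1431, 665], [-35, 1416, 657], [-20, 1390, 639], [-5, 1316, 589], [10, 1198, 501], [25, 1116, 408], [40, 1115, 344], [55, 1121, 306], [70, 1044, 286], [85, 908, 279], [100, 761, 274], [115, 705, 266], [130, 795, 264]]
x at y -70
[[1400, 1101, 262], [1415, 1090, 260], [1430, 1078, 257], [1445, 1071, 256], [1460, 1076, 260], [1475, 1095, 275], [1490, 1122, 304], [1505, 1160, 359], [1520, 1210, 430], [1535, 1267, 510], [1550, 1325, 588], [1565, 1375, 644], [1580, 1389, 662], [1595, 1368, 655], [1610, 1323, 634], [1625, 1272, 609]]
```

Chest in the top frame: yaw about 1.7°, front middle at (−0.4, −5), 7 and 10 mm short of the two dogs. The wedge centreline is at y = −2.7, between the chest middle's present and squared-up positions, so I lower it onto the board.

Call:
apply_moves:
  increments:
    - [1, 2, 0, 0, 0]
    - [1, 2, 0, 0, 0]
    - [1, 1, 0, 0, 0]
    - [1, 0.5, 0, 0, -0.1]
    - [1, 0, 0, 0, 0]
    - [1, 0, 0, 0, 0]

```text
t: 18.45
eef_pos: [531.5, 141.6, 51.4]
tcp_rot: [0.273, 1.57, 0.444]
ft_force: [-2.0, 1.0, 5.5]
opening: 0.333
```

Call:
apply_moves:
  increments:
    - [1, 0, -5, 0, 0]
    - [1, 0, -10, 0, 0]
    - [1, 0, -10, 0, 0]
    - [1, 0, -10, 0, 0]
    - [1, 0, -10, 0, 0]
    - [1, 0, -10, 0, 0]
    - [1, 0, -5, 0, 0]
    - [1, 0, 0, 0, 0]
    - [1, 0, 0, 0, 0]

```text
t: 19.35
eef_pos: [542.2, 81.4, 51.4]
tcp_rot: [-0.501, 1.57, -0.331]
ft_force: [0.7, -4.5, 4.9]
opening: 0.333
```

```bash
python3 - <<'E'
from h import *
p,R,s=tool(); print(p,brd(p),s['ft_force'],(R.T@s['ft_force']).round(2),np.degrees(np.arctan2(R[1,2],R[0,2])))
E
```

```text
[542.15777835  81.44967668  51.35107592] [[-117.13   -3.25]] [ 0.74732019 -4.46399737  4.8676327 ] [-4.86 -4.53 -0.01] 9.760088946939014
```

Call:
apply_moves:
  increments:
    - [1, 0, -5, 0, 0]
    - [1, 0, -5, 0, 0]
    - [1, 0, -5, 0, 0]
    - [1, 0, -3, 0, 0]
    - [1, 0, 0, 0, 0]

```text
t: 19.85
eef_pos: [545.1, 64.0, 51.4]
tcp_rot: [-0.237, 1.57, -0.067]
ft_force: [0.5, -1.7, 6.0]
opening: 0.333
```

Call:
apply_moves:
  increments:
    - [1, 0, -2, 0, 0]
    - [1, 0, -2, 0, 0]
    - [1, 0, -2, 0, 0]

```text
t: 20.15
eef_pos: [545.9, 58.8, 51.4]
tcp_rot: [0.479, 1.57, 0.65]
ft_force: [-0.9, 8.2, 6.9]
opening: 0.336
```

Call:
apply_moves:
  increments:
    - [1, 0, -2, 0, 0]
    - [1, 0, -2, 0, 0]
    - [1, 0, -2, 0, 0]

```text
t: 20.45
eef_pos: [546.9, 53.2, 51.4]
tcp_rot: [0.71, 1.57, 0.88]
ft_force: [-1.0, 8.5, 7.0]
opening: 0.334
```

Call:
apply_moves:
  increments:
    - [1, 0, -2, 0, 0]
    - [1, 0, -2, 0, 0]

```text
t: 20.65
eef_pos: [547.6, 49.3, 51.4]
tcp_rot: [0.617, 1.57, 0.788]
ft_force: [-1.1, 9.5, 6.1]
opening: 0.337
```

```bash
python3 - <<'E'
from h import *
p,R,s=tool(); print(s['t'],p,brd(p),(R.T@s['ft_force']).round(2))
E
```

```text
20.65 [547.60092463  49.31630013  51.35893605] [[-84.54  -3.39]] [-6.1   9.5   0.56]
```

```bash
cat >> h.py <<'E'
def chest(t):
    px=t['pixels'].astype(np.float32)
    def line(by,xs,z):
        A=0
        for d in(-8,-4,0,4,8):
            q=proj(t,[np.r_[Ct+BX*x+BY*(by+d),z] for x in xs]).astype(np.float32); A=A+cv2.remap(px,q[None,:,0],q[None,:,1],1)[0]/5
        return A[:,2]
    def cross(v,xs,up):  # blue channel half level crossing
        lo,hi=v.min(),v.max(); m=(lo+hi)/2; i=np.flatnonzero((v[:-1]<m)!=(v[1:]<m)); i=i[0] if up else i[-1]; return round(float(xs[i]+(m-v[i])/(v[i+1]-v[i])*(xs[i+1]-xs[i])),2)
    f=np.arange(-8,26,.5); r=np.arange(138,172,.5)
    out={}
    for y in(75,-80): out['front',y]=cross(line(y,f,54),f,True)
    for y in(75,20,-20,-80): out['rear',y]=cross(line(y,r,54),r,True)
    return out
def topback(s):
    "scene view: image rows of body-top edges (gradient), for tilt check"
E
python3 - <<'E'
from h import *
print(chest(np.load('pics/top.npy',allow_pickle=True).item())); t=cam('top'); np.save('pics/top4',t,allow_pickle=True); print(chest(t)); s=cam('scene'); np.save('pics/sc4',s,allow_pickle=True)
E
```

```text
{('front', 75): -2.63, ('front', -80): 1.99, ('rear', 75): 147.86, ('rear', 20): 149.84, ('rear', -20): 151.53, ('rear', -80): 152.94}
{('front', 75): 4.46, ('front', -80): 8.49, ('rear', 75): 156.01, ('rear', 20): 157.49, ('rear', -20): 158.43, ('rear', -80): 159.57}
```

Call:
apply_moves:
  increments:
    - [1, 0, -1.5, 0, 0]
    - [1, 0, -1.5, 0, 0]

```text
t: 20.95
eef_pos: [548.0, 46.4, 51.4]
tcp_rot: [0.736, 1.57, 0.906]
ft_force: [-1.7, 10.8, 6.3]
opening: 0.335
```

Call:
apply_moves:
  increments:
    - [1, 0, -1.5, 0, 0]
    - [1, 0, -1.5, 0, 0]

```text
t: 21.15
eef_pos: [548.5, 43.5, 51.4]
tcp_rot: [0.796, 1.57, 0.967]
ft_force: [-1.2, 9.7, 6.0]
opening: 0.339
```

```bash
python3 - <<'E'
from h import *
p,R,s=tool(); print(s['t'],p,brd(p),(R.T@s['ft_force']).round(2)); t=cam('top'); np.save('pics/top5',t,allow_pickle=True); print(chest(t))
E
```

```text
21.15 [548.51077725  43.49894975  51.36472326] [[-78.65  -3.49]] [-5.99  9.75  0.49]
{('front', 75): 4.42, ('front', -80): 8.54, ('rear', 75): 156.53, ('rear', 20): 157.9, ('rear', -20): 158.52, ('rear', -80): 159.48}
```

The chest has met the right-hand dog and is now rising, while the left gap is about 2 mm. I continue in small steps.

Call:
apply_moves:
  increments:
    - [1, 0, -1.5, 0, 0]
    - [1, 0, -1.5, 0, 0]
    - [1, 0, -1.5, 0, 0]
    - [1, 0, -1.5, 0, 0]
    - [1, 0, 0, 0, 0]

```text
t: 21.7
eef_pos: [549.5, 37.4, 51.3]
tcp_rot: [0.72, 1.57, 0.89]
ft_force: [-0.8, 7.2, 6.4]
opening: 0.335
```

```bash
cat >> h.py <<'E'
def tilt(names=('top','scene'),save=None):
    "fit chest rigid pose change vs first pictures by LK-tracked texture on the body top plane"
    p,R,s=tool(); print(round(s['t'],2),p.round(2),'tool brd',brd(p),'F',(R.T@s['ft_force']).round(1)); D=[]
    th0=th+np.radians(1.7); X0=np.array([np.cos(th0),np.sin(th0)]); Y0=np.array([-X0[1],X0[0]])
    O=Ct+BX*(75-.4)+BY*-3
    for n in names:
        a=np.load('pics/%s.npy'%n,allow_pickle=True).item(); b=cam(n)
        g=[cv2.cvtColor(c['pixels'],cv2.COLOR_RGB2GRAY) for c in(a,b)]
        L=np.array([(x,y,86) for x in range(-70,46,5) for y in range(-92,93,8)],float)
        L=np.r_[L,[(x,y,24) for x in (75,) for y in range(-94,95,6)]]
        W=np.c_[O+L[:,:1]*X0+L[:,1:2]*Y0,L[:,2]+30]; q=proj(a,W).astype(np.float32)
        q2,st,er=cv2.calcOpticalFlowPyrLK(g[0],g[1],q.reshape(-1,1,2),None,winSize=(11,11),maxLevel=2,minEigThreshold=2e-3)
        k=st.ravel()==1; D.append((a,W[k],q[k],q2.reshape(-1,2)[k]))
    C=np.r_[O,30.]; ax=np.array([[*X0,0],[*Y0,0],[0,0,1]]).T
    def mv(v,W): # v: dx,dy (world board mm), yaw, pitch(rad, nose-up) about rear foot sole
        Ry=Ro.from_rotvec(-ax[:,1]*v[3]).as_matrix(); piv=C+ax[:,0]*68
        Q=(W-piv)@Ry.T+piv; Rz=Ro.from_rotvec([0,0,v[2]]).as_matrix(); Q=(Q-C)@Rz.T+C
        return Q+np.r_[BX*v[0]+BY*v[1],0]
    f=lambda v:np.concatenate([((proj(a,mv(v,W))-proj(a,W))-(q2-q)).ravel() for a,W,q,q2 in D])
    from scipy.optimize import least_squares
    r=least_squares(f,[8,0,0,0],x_scale=[1,1,.01,.01],loss='soft_l1',f_scale=.3); v=r.x
    J=np.linalg.inv(r.jac.T@r.jac); sg=np.sqrt(np.diag(J)*np.median(np.abs(r.fun))**2*2)
    P=np.array([C+ax@np.array(l) for l in((-62,76,0),(-62,-76,0),(-75,0,12),(75,50,12),(75,-50,12))]); Q=mv(v,P)
    print(len(r.fun)//2,'dx,dy,yaw,pitch deg',v[:2].round(2),np.degrees(v[2:]).round(2),'sd',sg[:2].round(2),np.degrees(sg[2:]).round(2),'med',np.median(abs(r.fun)).round(3))
    print('foot z',(Q[:2,2]-30).round(2),'front_edge brd',brd(Q[2]),'rear',brd(Q[3:]))
E
python3 - <<'E'
from h import *
tilt(); print(chest(cam('top')))
tilt(('top',)); tilt(('scene',))
E
```

```text
21.7 [549.54  37.41  51.34] tool brd [[-72.48  -3.51]] F [-6.4  7.2  0.4]
338 dx,dy,yaw,pitch deg [ 4.24 -8.48] [4.35 6.76] sd [13.8   8.45] [ 5.29 11.36] med 6.08
foot z [-15.3 -15.3] front_edge brd [[  3.84 -19.43]] rear [[146.7   45.99]
 [157.24 -53.46]]
{('front', 75): 5.92, ('front', -80): -4.04, ('rear', 75): 157.34, ('rear', 20): 158.06, ('rear', -20): 158.6, ('rear', -80): 159.41}
21.85 [549.55  37.39  51.37] tool brd [[-72.46  -3.51]] F [-6.2  7.6  0.6]
198 dx,dy,yaw,pitch deg [-41.81   4.11] [ 3.87 15.43] sd [398.78  60.58] [ 63.65 362.92] med 14.825
foot z [-34.58 -34.58] front_edge brd [[-39.91  -5.98]] rear [[ 99.16  57.81]
 [108.86 -41.72]]
21.9 [549.53  37.42  51.36] tool brd [[-72.5   -3.53]] F [-6.9  8.2  0.5]
140 dx,dy,yaw,pitch deg [0.15 0.73] [ 0.07 -7.26] sd [4.48 2.33] [1.34 3.8 ] med 1.497
foot z [16.43 16.43] front_edge brd [[ 2.45 -4.5 ]] rear [[149.63  50.07]
 [152.72 -49.88]]
```

```bash
cat > tl.py <<'E'
from h import *
from scipy.optimize import least_squares
th0=th+np.radians(1.7); X0=np.array([np.cos(th0),np.sin(th0)]); Y0=np.array([-X0[1],X0[0]]); O=Ct+BX*74.6+BY*-3
C=np.r_[O,30.]; ax=np.array([[*X0,0],[*Y0,0],[0,0,1]]).T
def mv(v,W):
    Ry=Ro.from_rotvec(ax[:,1]*v[3]).as_matrix(); piv=C+ax[:,0]*68
    Q=(W-piv)@Ry.T+piv; Rz=Ro.from_rotvec([0,0,v[2]]).as_matrix(); return (Q-C)@Rz.T+C+np.r_[BX*v[0]+BY*v[1],0]
def run():
    p,R,s=tool(); print(round(s['t'],2),'tool brd',brd(p),'F',(R.T@s['ft_force']).round(1)); ch=chest(cam('top')); print(ch)
    a=np.load('pics/scene.npy',allow_pickle=True).item(); b=cam('scene'); g=[cv2.GaussianBlur(cv2.cvtColor(c['pixels'],cv2.COLOR_RGB2GRAY).astype(np.float32),(0,0),.7) for c in(a,b)]
    k=np.arange(-7,7.01,.1); W=[];n_=[];dd=[];nm=[]
    E={'+y top':((-70,94,86),(45,94,86)),'rear top':((45,94,86),(45,-94,86)),'front top':((-70,94,86),(-70,-94,86)),'rear panel top':((75,-94,24),(75,-60,24)),'+y panel':((-60,94,24),(70,94,24)),'+y panel low':((-60,94,12),(70,94,12))}
    for e,(A,B) in E.items():
        ds=[]
        for f in np.linspace(.06,.94,24):
            l=np.array(A)+(np.array(B)-A)*f; w=C+ax@l; w2=C+ax@(l+(np.array(B)-A)*.02); q,q2=proj(a,[w,w2]); d=q2-q; d/=np.linalg.norm(d); n=np.array([-d[1],d[0]])
            xy=(q+k[:,None]*n).astype(np.float32); u,v=[np.gradient(cv2.remap(i,xy[None,:,0],xy[None,:,1],1)[0]) for i in g]
            m=abs(k)<3; cs=[np.sum((u[m]-v[np.flatnonzero(m)+j])**2) for j in range(-39,40)]; j=int(np.argmin(cs))
            if 0<j<78 and cs[j]<.5*np.sum(u[m]**2): W.append(w);n_.append(n);dd.append((j-39)*.1);nm.append(e);ds.append((j-39)*.1)
        print(e,len(ds),np.round(ds,1).tolist())
    W,n_,dd=map(np.array,(W,n_,dd)); q0=proj(a,W)
    yaw=np.arctan2(ch['rear',75]-ch['rear',-80],-155)-np.arctan2(147.86-152.94,-155); yaw=-(((ch['rear',75]-ch['rear',-80])-(147.86-152.94))/155); dx=np.mean([ch['rear',75]-147.86,ch['rear',-80]-152.94])
    f=lambda v:np.r_[np.sum((proj(a,mv(v,W))-q0)*n_,1)-dd,(v[2]-yaw)*75*2,(v[0]-dx)*1]
    r=least_squares(f,[dx,0,yaw,.01],x_scale=[1,1,.01,.01],loss='soft_l1',f_scale=.1); v=r.x; sd=np.sqrt(np.diag(np.linalg.inv(r.jac.T@r.jac)))*np.median(abs(r.fun))*1.5
    P=np.array([C+ax@np.array(l) for l in((-62,76,0),(-62,-76,0),(-75,0,12),(75,50,12),(75,-50,12))]); Q=mv(v,P)
    print('dx dy yaw pitch',v[:2].round(2),np.degrees(v[2:]).round(2),'sd',sd[:2].round(2),np.degrees(sd[2:]).round(2),'med',np.median(abs(r.fun)).round(3))
    print('foot z',(Q[:2,2]-30).round(2),'front_edge',brd(Q[2]),'rear',brd(Q[3:]).tolist())
if __name__=='__main__': run()
E
python3 tl.py
```

```text
21.95 tool brd [[-72.49  -3.52]] F [-6.8  8.3 -0.5]
{('front', 75): 5.96, ('front', -80): -4.18, ('rear', 75): 157.38, ('rear', 20): 158.09, ('rear', -20): 158.61, ('rear', -80): 159.4}
+y top 20 [0.1, 0.0, 0.0, 0.0, -0.2, -0.5, 0.0, 0.0, 0.0, 0.0, 0.0, 0.1, 0.3, 0.0, 0.0, 0.0, 0.1, 0.1, 0.0, 0.0]
rear top 22 [-3.8, -3.7, -3.6, -3.4, -3.6, -3.5, -3.2, -3.4, -3.0, -3.1, -3.2, -2.9, -3.1, -2.9, -2.9, -2.7, -2.6, -2.7, -2.6, -2.8, -2.7, -2.4]
front top 13 [-1.7, -2.4, -2.2, -2.1, -2.0, -2.2, -1.9, -1.3, -1.9, -2.3, -1.9, -1.5, -1.7]
rear panel top 20 [1.8, 1.9, 1.9, 2.3, 2.3, 2.4, 2.3, 2.3, 2.0, 1.8, 1.9, 0.4, 0.4, 0.3, 0.3, 0.4, 0.5, 0.5, 0.2, 0.6]
+y panel 24 [-0.1, 0.0, 0.0, 0.0, 0.0, -0.2, -0.1, -0.1, 0.0, 0.0, 0.0, 0.0, 0.0, 0.0, 0.1, 0.1, 0.3, 0.1, 0.0, 0.0, 0.0, 0.0, 0.0, 0.1]
+y panel low 24 [0.0, 0.0, 0.0, 0.0, -0.3, -0.1, -0.2, 0.0, 0.0, -0.1, 0.0, 0.0, 0.0, 0.0, 0.1, 0.1, 0.0, 0.0, 0.0, 0.1, 0.0, 0.0, 0.0, 0.1]
dx dy yaw pitch [6.15 1.28] [-1.11  2.01] sd [0.13 0.07] [0.04 0.11] med 0.067
foot z [4.55 4.55] front_edge [[ 6.26 -2.49]] rear [[155.65, 49.05], [156.68, -50.94]]
```

```bash
cat > tl.py <<'E'
from h import *
from scipy.optimize import least_squares
th0=th+np.radians(1.7); X0=np.array([np.cos(th0),np.sin(th0)]); Y0=np.array([-X0[1],X0[0]]); O=Ct+BX*74.6+BY*-3
C=np.r_[O,30.]; ax=np.array([[*X0,0],[*Y0,0],[0,0,1]]).T
def mv(v,W):
    Ry=Ro.from_rotvec(ax[:,1]*v[3]).as_matrix(); piv=C+ax[:,0]*68
    Q=(W-piv)@Ry.T+piv; Rz=Ro.from_rotvec([0,0,v[2]]).as_matrix(); return (Q-C)@Rz.T+C+np.r_[BX*v[0]+BY*v[1],0]
ED={'+y top':((-60,93,86),(40,93,86)),'-y top':((-20,-93,86),(40,-93,86)),'rear top':((45,90,86),(45,-90,86)),'front top':((-70,92,86),(-70,-92,86)),'rear panel':((75,-92,24),(75,92,24))}
USE={'top':['+y top','-y top','rear top','rear panel'],'scene':['+y top','rear top','front top']}
def run():
    p,R,s=tool(); print(round(s['t'],2),'tool brd',brd(p),'F',(R.T@s['ft_force']).round(1)); k=np.arange(-9,9.01,.1); D=[]
    for cn in USE:
        a=np.load('pics/%s.npy'%cn,allow_pickle=True).item(); b=cam(cn); g=[cv2.cvtColor(c['pixels'],cv2.COLOR_RGB2GRAY).astype(np.float32) for c in(a,b)]
        for e in USE[cn]:
            A,B=map(np.array,ED[e]); fs=np.linspace(0,1,7)
            for f0,f1 in zip(fs[:-1],fs[1:]):   # average profile over a segment, then align: beats the jagged edges
                U=V=0
                L=[A+(B-A)*f for f in np.linspace(f0,f1,15)]; w=C+ax@((A+B)*0+A+(B-A)*(f0+f1)/2); qs=proj(a,[C+ax@l for l in L]); d=qs[-1]-qs[0]; d/=np.linalg.norm(d); n=np.array([-d[1],d[0]])
                for q in qs:
                    xy=(q+k[:,None]*n).astype(np.float32); U,V=[T+cv2.remap(i,xy[None,:,0],xy[None,:,1],1)[0]/15 for T,i in zip((U,V),g)]
                u,v=np.gradient(U),np.gradient(V); m=np.flatnonzero(abs(k)<3.5)
                cs=np.array([1-np.corrcoef(u[m],v[m+j])[0,1] for j in range(-54,55)]); j=int(np.argmin(cs))
                if 0<j<108 and cs[j]<.25: D.append((cn,e,a,w,n,(j-54)*.1))
    q0=[proj(d[2],[d[3]])[0] for d in D]
    f=lambda v:np.array([(proj(d[2],[mv(v,d[3][None])[0]])[0]-q)@d[4]-d[5] for d,q in zip(D,q0)])
    r=least_squares(f,[8,0,-.01,.015],x_scale=[1,1,.01,.01],loss='soft_l1',f_scale=.15); v=r.x; sd=np.sqrt(np.diag(np.linalg.inv(r.jac.T@r.jac)))*np.median(abs(r.fun))*1.5
    F=f(v)
    for cn in USE:
        for e in USE[cn]: print(cn,e,[(round(d[5],1),round(float(x),2)) for d,x in zip(D,F) if d[:2]==(cn,e)])
    P=np.array([C+ax@np.array(l) for l in((-62,76,0),(-62,-76,0),(-75,0,12),(75,50,12),(75,-50,12))]); Q=mv(v,P)
    print('dx dy yaw pitch',v[:2].round(2),np.degrees(v[2:]).round(2),'sd',sd[:2].round(2),np.degrees(sd[2:]).round(2),'med',np.median(abs(F)).round(3))
    print('foot z',(Q[:2,2]-30).round(2),'front_edge',brd(Q[2]),'rear',brd(Q[3:]).tolist())
if __name__=='__main__': run()
E
python3 tl.py
```

```text
22.05 tool brd [[-72.49  -3.5 ]] F [-5.6  8.1  0.1]
top +y top [(-0.6, 0.1), (-0.4, 0.01), (-0.4, 0.13), (-0.2, 0.04), (-0.1, 0.06)]
top -y top [(-0.3, -0.0), (-0.1, -0.14), (0.0, -0.18), (-0.1, -0.02), (0.0, -0.06), (0.0, 0.0)]
top rear top [(-3.2, 0.06), (-3.0, 0.03), (-2.8, -0.01), (-2.5, -0.15), (-2.4, -0.08), (-2.3, -0.01)]
top rear panel [(1.7, 0.04), (0.4, 1.5), (2.2, -0.13), (2.3, -0.07), (0.4, 1.99), (2.6, -0.05)]
scene +y top [(-0.1, -0.0), (-0.1, 0.04), (0.0, -0.01), (0.0, 0.04), (0.2, -0.11), (0.1, 0.04)]
scene rear top [(-3.7, 0.02), (-3.5, 0.07), (-3.2, 0.01), (-3.0, 0.04), (-2.8, 0.07), (-2.4, -0.1)]
scene front top [(-1.9, -0.98), (-2.2, 0.19), (-2.1, 0.29)]
dx dy yaw pitch [6.93 0.86] [-1.09  1.33] sd [0.17 0.08] [0.07 0.12] med 0.058
foot z [3.03 3.03] front_edge [[ 6.85 -2.93]] rear [[156.27, 48.66], [157.33, -51.33]]
```

Vision gives a clearance of 3.0 ± 0.3 mm, and the ramp geometry gives about 2.3 mm. Averaged, that is slightly short, so I push 2.5 mm more and measure again.

Call:
apply_moves:
  increments:
    - [1, 0, -1, 0, 0]
    - [1, 0, -1, 0, 0]
    - [1, 0, -0.5, 0, 0]
    - [1, 0, 0, 0, 0]
    - [1, 0, 0, 0, 0]

```text
t: 22.65
eef_pos: [549.9, 35.1, 51.4]
tcp_rot: [0.732, 1.57, 0.903]
ft_force: [-1.7, 9.0, 6.4]
opening: 0.334
```

```bash
python3 tl.py; python3 -c "
from h import *
t=cam('top'); np.save('pics/top6',t,allow_pickle=True); print(chest(t))
p,R,s=tool(); print(p,'jaw',np.degrees(np.arctan2(R[1,2],R[0,2])),'tilt',R[2].round(4),s['moment'],s['opening'])
w=np.load('pics/wr5.npy',allow_pickle=True).item()
# dog heads: compare fixed and loose in top view (dark pixels near predicted heads at z95)
hsv=cv2.cvtColor(t['pixels'],cv2.COLOR_RGB2HSV)
for n,b in(('loose',50),('fixed',-50)):
    q=proj(t,[np.r_[Ct+BX*165+BY*b,95]])[0]; x,y=q.round().astype(int); m=(hsv[y-7:y+8,x-7:x+8,1]<75)&(hsv[y-7:y+8,x-7:x+8,2]<110); yy,xx=np.nonzero(m); print(n,m.sum(),(np.r_[xx.mean()+x-7,yy.mean()+y-7]-q).round(2))
"
```

```text
22.65 tool brd [[-70.13  -3.52]] F [-6.3  9.2 -0.2]
top +y top [(-0.2, -0.45), (-0.4, -0.13), (-0.3, -0.1), (-0.2, -0.08), (-0.1, -0.06), (-0.1, 0.06)]
top -y top [(-0.4, 0.08), (-0.4, 0.15), (-0.1, -0.09), (-0.3, 0.18), (-0.1, 0.04), (0.0, 0.01)]
top rear top [(-3.2, -0.01), (-3.1, 0.06), (-2.8, -0.07), (-2.7, 0.01), (-2.4, -0.11), (-2.2, -0.13)]
top rear panel [(1.7, 0.03), (0.4, 1.51), (2.1, -0.02), (2.4, -0.14), (0.3, 2.13), (2.7, -0.1)]
scene +y top [(0.0, -0.11), (-0.1, 0.04), (-0.1, 0.09), (0.0, 0.05), (0.2, -0.1), (0.0, 0.15)]
scene rear top [(-3.9, 0.14), (-3.6, 0.09), (-3.3, 0.05), (-3.1, 0.1), (-2.8, 0.04), (-2.5, -0.02)]
scene front top [(-2.7, -0.23), (-2.3, 0.06), (-1.9, -0.12), (-2.0, 0.2)]
dx dy yaw pitch [6.99 0.89] [-1.16  1.4 ] sd [0.24 0.14] [0.12 0.19] med 0.093
foot z [3.18 3.18] front_edge [[ 6.93 -2.81]] rear [[156.41, 48.59], [157.34, -51.4]]
{('front', 75): 6.73, ('front', -80): -1.21, ('rear', 75): 157.79, ('rear', 20): 158.47, ('rear', -20): 158.52, ('rear', -80): 159.4}
[549.91490808  35.07561196  51.35742205] jaw 9.776729140120365 tilt [-1.e+00  7.e-04  7.e-04] [1.20034046 0.22628552 0.01730286] 0.3344112043627621
loose 20 [-0.92  0.1 ]
fixed 16 [-0.74 -0.48]
```

Call:
apply_moves:
  increments:
    - [1, 0, -0.8, 0, 0]
    - [1, 0, 0, 0, 0]
    - [1, 0, 0, 0, 0]
    - [1, 0, 0, 0, 0]

```text
t: 23.2
eef_pos: [550.1, 34.3, 51.4]
tcp_rot: [0.755, 1.57, 0.926]
ft_force: [-2.0, 9.4, 6.6]
opening: 0.334
```

```bash
python3 tl.py | tail -2; python3 -c "
from h import *
p,R,s=tool(); print(s['t'],brd(p),s['ft_force'],s['opening']); print(env.job_done())"
```

```text
dx dy yaw pitch [7.25 0.85] [-1.28  1.28] sd [0.18 0.11] [0.1  0.15] med 0.079
foot z [2.91 2.91] front_edge [[ 7.15 -2.71]] rear [[156.74, 48.4], [157.48, -51.59]]
23.3 [[-69.32  -3.54]] [-2.52373958  9.0297179   6.2752317 ] 0.33628523418134887
the job is handed in; nothing more can be done
None
```

I handed the job in at 23.3 s. The loose dog is in the brass-ringed hole and released, and the wedge is under the chest's front, still gripped. I got no verdict back.

- **Dog:** it went down until it touched the hole floor, at tool height 77.1 mm where I expected about 77, with only 4 N. The top view afterwards showed it standing in line with the fixed dog.
- **Wedge:** I took the one farther from the base and slid it along the board. Its centreline is within about 1 mm of the middle of the chest's front. The wrist force was at most about 13 N at the readings I took.
- **Clearance:** the camera fit at the end gave 2.9 mm under both front feet, with about 0.3 mm uncertainty. The ramp geometry suggests about 2.7 mm, so the two differ slightly. The fit assumes the chest is level side to side, so I did not measure each foot separately.
- **Not fully square:** the chest turned from 1.7° to about 0.4° off the board's axis. It meets the fixed dog, but there may still be up to 1 mm between the panel and the loose dog.
- **Not checked:** I did not re-measure the other bench objects at the end; the arm passed clear of them.

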